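Pack the printer spares kit and latch its keeper bar

TASK

Get the spares kit ready: swing the yellow keeper bar fully open, clear of the kit box, then take the spent brown jar out of the box and stand it in the red returns tray, and pack every spare on the bench (power supply, motors, white-and-blue desiccant jars) into the box, each standing upright and flat on the box floor. Finally swing the keeper bar back across the box until it clicks home in its detent, and leave the other things on the bench where they are.

Things in the scene. Friction and masses are not known exactly. Their poses are not given: they have to be found in the camera images.
- kit_box: Grey open box, fixed. Origin: centre of its underside, on the bench. Inside 148 mm along x, 216 mm along y; walls 6 mm, floor 6 mm up, rim 65 mm up. Outside the middle of its +x wall the keeper's hinge post (to x 109 mm, 90 mm high); outside the middle of its -x wall the catch block (to x -104 mm, 85 mm high, steel detent ball on top). Five spares fit side by side with about 4 mm between them.
- keeper (a joint): Keeper bar's swing about its upright hinge, rad: 0 closed (bar over the box's middle, pointing along the box's -x), grows as its free end swings towards the box's +y, 1.7 fully open (about along the +x wall, outside it). Stiff: stays where it is left. The last 0.14 rad to closed goes over a sprung detent ball (3 to 5 N at the grip).
- keeper_hinge (a point): Point on the keeper's hinge axis at mid-height of the bar: 98 mm from the box's origin along its +x, 105 mm up.
- keeper_grip (a point): Middle of the bar's red grip end, 180 mm from the hinge axis. The bar is level, yellow, 16 mm wide, from 98 to 112 mm above the bench; the red grip (18 mm wide, 16 mm thick) covers its last 50 mm, up to 205 mm from the axis. Pinch it from above or push its side.
- returns_tray: Red shallow tray for spent jars, fixed. Origin: centre of its underside. 120 x 120 mm outside, walls 5 mm, floor 5 mm thick, rim 16 mm high.
- psu: Spare power supply: silver block 138 (x) x 68 (y) x 58 mm (z), with a black grip rib along x on top, 70 x 18 mm, from 58 to 82 mm up. Origin: centre of its underside. May be absent.
- spent_jar: Spent brown jar, 66 mm diameter, 60 mm tall, with a black cap 32 mm in diameter from 60 to 84 mm up. Origin: centre of its underside. Starts standing in the kit box.
- motor_a: Spare motor: black and silver square block 64 x 64 x 60 mm with an orange square coupling on top, 22 x 22 mm (sides parallel to the body's), from 60 to 84 mm up. Origin: centre of its underside. May be absent.
- jar_a: Fresh desiccant jar: white with a blue band, 66 mm diameter, 60 mm tall, with a blue cap 32 mm in diameter from 60 to 84 mm up. Origin: centre of its underside. May be absent.
- motor_b: Spare motor: black and silver square block 64 x 64 x 60 mm with an orange square coupling on top, 22 x 22 mm (sides parallel to the body's), from 60 to 84 mm up. Origin: centre of its underside. May be absent.
- jar_b: Fresh desiccant jar: white with a blue band, 66 mm diameter, 60 mm tall, with a blue cap 32 mm in diameter from 60 to 84 mm up. Origin: centre of its underside. May be absent.
- spool: Bystander: black spool of green filament lying flat, 150 mm diameter, 60 mm high. Origin: centre of its underside, or its middle for a flat tool. Leave it where it is.
- scraper: Bystander: scraper lying flat, 200 mm long. Origin: centre of its underside, or its middle for a flat tool. Leave it where it is.
- wrench: Bystander: wrench lying flat, 160 mm long. Origin: centre of its underside, or its middle for a flat tool. Leave it where it is.
- glue_stick: Bystander: yellow glue stick standing up, 32 mm diameter, 100 mm tall. Origin: centre of its underside, or its middle for a flat tool. Leave it where it is.
- printed_gear: Bystander: orange printed gear blank, 80 mm diameter, 30 mm tall. Origin: centre of its underside, or its middle for a flat tool. Leave it where it is.
- tool_cup: Bystander: grey cup, 80 mm diameter, 90 mm tall. Origin: centre of its underside, or its middle for a flat tool. Leave it where it is.
- printed_bracket: Bystander: green printed angle bracket, 70 x 40 x 48 mm. Origin: centre of its underside, or its middle for a flat tool. Leave it where it is.

How it is judged:
By the outcome, as a careful person would: the job done as asked, in the order asked, and still so for the second after the job is handed in, with the robot touching nothing.
Of psu, motor_a, motor_b, jar_a, jar_b only 3 to 5 are there at a start; the rules pass over those that are not, and their reading is None.
At some moment in a run one of psu, motor_a, motor_b, jar_a, jar_b, spent_jar may be knocked a few centimetres aside while the robot is not near it.
It also fails if it takes over 210 s, if anything falls off the work surface, if the arm or the gripper's body presses on something with over 40 N, if the wrist force passes 120 N, or if a joint passes its speed limit or range.

ROBOT

A 6-joint arm with a two-finger parallel gripper is mounted at the origin on the work surface. World frame = base frame: x ahead of the robot, y to its left, z up, the work surface at z = 0. Lengths are in mm, angles in rad, forces in N, time in s.
With the tool pointing down it reaches from about 300 to 775 mm from the base axis. Payload 14.6 kg.
Tool frame: the origin (TCP) lies midway between the tips of the shut fingers; the grasp point (between the pads) lies 19 mm behind it (manip.grasp_offset is the distance from the TCP to the grasp point, in mm); z points along the fingers, y is the line along which they close (so a half turn about z gives the same grasp; the last joint's range is limited). The gripper opens to 94 mm and grips with 3 to 60 N. Pads are 16 mm wide; open, the fingers measure 119 mm over their backs; the gripper's body (75 mm by 177 mm) begins 78 mm behind the grasp point.
Start: joints at [1.178, 0.3, 1.521, -0, 1.321, -0.067], TCP at [176.034, 521.058, 205.446] pointing down, gripper open.
Joint ranges: [-3.03, 3.03], [-0.79, 2.21], [0.23, 2.52], [-1.04, 4.18], [0, 3.07], [-2.55, 2.55]. Speed limits (rad/s): [2.22, 2.22, 2.57, 3.14, 3.14, 3.14].

INTERFACE

Orientations are given as [roll, pitch, yaw] about the fixed x, y, z axes, in that order (R = Rz(yaw) Ry(pitch) Rx(roll)).
In Python, from cell import manip, viewer gives the robot as it stands. The module is installed in compiled form; this text tells all that it offers.
- The arm moves only by the tool move_arm, never from a script. Its argument "moves" is a list of rows, each a list of 4 numbers: the shift along the tool's x, y, z in m, then the turn about the tool's z in rad. A call has 1 to 12 rows; each row is the pose to reach, as a shift and turn from the pose commanded when the call began, along the tool's axes at that moment; what a row does not reach only later rows make up. A row lasts 1/10 s, in which the tool goes at most 50 mm and 8.59 degrees, less where a joint would pass 70% of its speed; a pose out of reach is approached as far as the arm can. A call with a gripper value outside its range is refused whole. "jaw" is the finger opening in m, from 0 to 0.094, set as the call begins (left out, the last holds). The fingers move at their own pace and stop on an object; "squeeze" is the grip in N (left out, the last holds). Time passes only in rows, so rows that repeat a pose let the fingers close. It gives the time, the measured TCP pose, the force, the opening and the grip force at its end, in the units of the state.
- manip.read_state(): the state, without advancing time (a new reading comes with each control period).
- viewer.camera(name): name is "scene" or "side" or "wrist"; returns a dict with "frame" (420x560x3 uint8, blue, green, red), "z_map" (420x560 float32, mm along the optical axis (not along the pixel's ray), 0 where there is no reading), "fx", "fy", "cx", "cy" (pixels), "origin" and "orientation" of the camera in the world. Camera axes: x right, y down, z forward; pixel columns grow to the right and rows downward; lengths in mm; the calibration is good to about 2 mm. A picture is of the moment at which its call begins.
- manip.sign_off(): hands the job in; it is judged then, once.
The state is a dict: "clock": time; "joints": joint angles; "qd": joint speeds; "effort": joint torques, N m; "eef_pos": TCP position; "eef_rot": TCP orientation; "wrist_force": force on the tool from outside, world axes, zero at the start; "moment": the same for the moment, N m; "finger_gap": finger opening in mm; "finger_force": force on a finger pad.
Only numpy, scipy, OpenCV 4.12 (cv2) and the standard library are available. Lean on these libraries where they do the work, as an engineer would, in place of code of your own. Each camera call takes 0.05 s, during which the arm holds its last target. There are 200 camera calls.

## Working session

There is one attempt and no reset: what is moved stays moved. The work goes in short steps, Python scripts to look and compute and a tool call to move; the robot and the scene stay as the last step left them, time stands still between calls to the robot, and variables do not carry over. Pictures are saved under pics/ and viewed, at most 14 in all, crops included, and the job is handed in when it is done.

Besides the shell and the picture viewer there is one more tool, called after "Call:" as name([rows], argument=value, ...), one row to a line, values as JSON. move_arm: Moves the arm, as the interface text tells. Its arguments: {"type":"object","properties":{"moves":{"type":"array"},"jaw":{"type":"number"},"squeeze":{"type":"number"}},"required":["moves"]}

```bash
mkdir -p pics
cat > h.py <<'E'
import numpy as np, cv2
from cell import manip, viewer
from scipy.spatial.transform import Rotation as R
def cam(n):
    c=viewer.camera(n); o=np.array(c["orientation"],float)
    c["R"]=o if o.shape==(3,3) else R.from_euler("xyz",o).as_matrix()
    c["o"]=np.array(c["origin"],float); return c
def pts(c):  # world xyz per pixel from depth
    v,u=np.mgrid[0:420,0:560]; z=c["z_map"]
    p=np.stack([(u-c["cx"])/c["fx"]*z,(v-c["cy"])/c["fy"]*z,z],-1)@c["R"].T+c["o"]
    p[z<=0]=np.nan; return p
def ray(c,u,v,h):
    d=c["R"]@np.array([(u-c["cx"])/c["fx"],(v-c["cy"])/c["fy"],1.]); return c["o"]+d*(h-c["o"][2])/d[2]
E
python3 - <<'E'
from h import *
for n in("scene","side","wrist"):
    c=cam(n); cv2.imwrite(f"pics/{n}0.png",c["frame"]); np.savez(f"pics/{n}0.npz",**{k:c[k] for k in("frame","z_map","fx","fy","cx","cy","R","o")})
    print(n,c["o"],c["orientation"],c["fx"],(c["z_map"]>0).mean())
s=manip.read_state();print(s);print(manip.grasp_offset)
E
```

```text
scene [1159.00443305  677.78288234  809.92104463] [-2.25719023  0.00781451  2.39849894] 473.4940745421949 0.981594387755102
side [  47.70444554 -495.78250077  778.18556895] [-2.34393519  0.02063422 -0.79707654] 404.79995307609926 0.9961819727891157
wrist [103.79654311 546.27383288 384.30696009] [ 2.87180713e+00 -3.51459820e-04  1.24426902e+00] 339.13907308334774 0.9959608843537415
{'clock': 0.15, 'joints': array([ 1.17838745e+00,  3.00350542e-01,  1.52142830e+00, -3.47492635e-05,
        1.32070758e+00, -6.65995627e-02]), 'qd': array([-0.00211991, -0.00139388, -0.00244143, -0.00068295, -0.00082295,
       -0.00047913]), 'effort': array([ 1.71133153e-03, -5.31960046e+01, -3.52822888e+01,  7.08348420e-02,
        2.36638676e-02, -9.53233575e-05]), 'eef_pos': array([175.97628857, 520.87695015, 205.01709382]), 'eef_rot': array([-3.14069862e+00, -2.58949045e-05,  2.81579194e+00]), 'wrist_force': array([-1.23921798,  0.40383767, -0.12474055]), 'moment': array([ 0.00022028, -0.01275123, -0.02393574]), 'finger_force': 0.0, 'finger_gap': 94.10132698090733}
18.8
```

View pics/scene0.png

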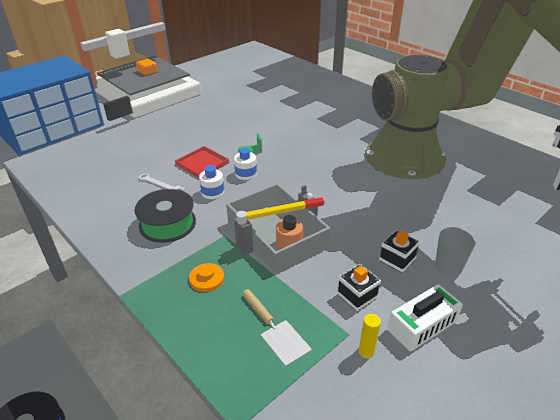

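View pics/side0.png

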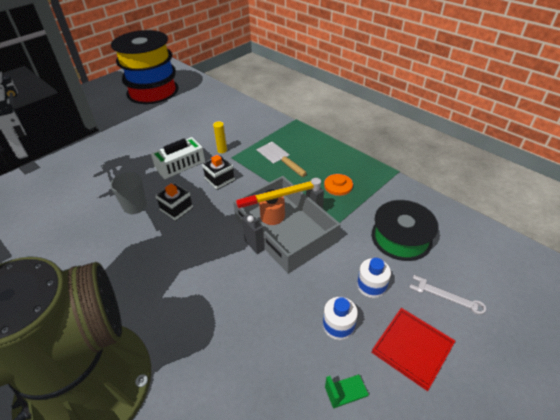

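Both pictures show all five spares: jars at scene px (210,183) and (245,165), motors at (360,287) and (400,250), and the psu at (427,315). The spent jar is in the box at (290,235). The keeper's hinge is at scene px (240,216) and its red grip at (315,203). The tray is at (200,161).

```bash
cat >> h.py <<'E'
from scipy.cluster.hierarchy import fclusterdata
H={"blue":(100,130,130,100,255),"orange":(5,18,170,120,255),"red":(0,4,170,90,255),"yellow":(22,32,170,110,255),"brown":(5,16,100,60,255)}
def blobs(c,col,zlo,zhi,minpx=12):
    a=H[col]; hsv=cv2.cvtColor(c["frame"],cv2.COLOR_BGR2HSV); P=pts(c)
    m=cv2.inRange(hsv,(a[0],a[2],a[3]),(a[1],255,255))>0
    if col=="red": m|=cv2.inRange(hsv,(174,a[2],a[3]),(180,255,255))>0
    m&=(P[...,2]>zlo)&(P[...,2]<zhi)&(np.hypot(P[...,0],P[...,1])<950)&(P[...,0]>-300)
    n,l,st,_=cv2.connectedComponentsWithStats(m.astype(np.uint8))
    for i in range(1,n):
        if st[i,4]>=minpx:
            q=P[l==i]; r=cv2.minAreaRect(q[:,:2].astype(np.float32)); v,u=np.nonzero(l==i)
            yield q,r,(u.mean(),v.mean())
def show(c,col,zlo,zhi,minpx=12):
    for q,r,px in blobs(c,col,zlo,zhi,minpx):
        print(col,len(q),"ctr",np.round(r[0],1),"size",np.round(r[1],1),"ang",round(r[2],1),"z",np.round(np.percentile(q[:,2],[2,50,98]),1),"px",np.round(px))
E
python3 - <<'E'
from h import *
for n in("scene","side"):
    c=dict(np.load(f"pics/{n}0.npz")); print("==",n)
    show(c,"blue",78,95); show(c,"orange",78,95); show(c,"brown",30,100); show(c,"red",-5,30); show(c,"red",90,125); show(c,"yellow",90,125); show(c,"yellow",108,125)
    P=pts(c); hsv=cv2.cvtColor(c["frame"],cv2.COLOR_BGR2HSV)
    # grey box: rim at z~65
    m=(P[...,2]>60)&(P[...,2]<70)&(hsv[...,1]<60)&(np.hypot(P[...,0],P[...,1])<950)
    k,l,st,ce=cv2.connectedComponentsWithStats(m.astype(np.uint8))
    for i in range(1,k):
        if st[i,4]>40:
            q=P[l==i]; r=cv2.minAreaRect(q[:,:2].astype(np.float32)); print("rim",st[i,4],np.round(r[0]),np.round(r[1]),round(r[2],1),ce[i].round())
    # black psu rib
    m=(P[...,2]>77)&(P[...,2]<90)&(hsv[...,2]<70)&(np.hypot(P[...,0],P[...,1])<950)
    k,l,st,ce=cv2.connectedComponentsWithStats(m.astype(np.uint8))
    for i in range(1,k):
        if st[i,4]>20:
            q=P[l==i]; r=cv2.minAreaRect(q[:,:2].astype(np.float32)); print("blk",st[i,4],np.round(r[0]),np.round(r[1]),round(r[2],1),np.median(q[:,2]),ce[i].round())
E
```

```text
== scene
blue 57 ctr [ 431.4 -267.9] size [32.5 26.4] ang 51.4 z [78.4 82.6 85.8] px [244. 151.]
blue 61 ctr [ 560.6 -259.7] size [29.1 27.4] ang 10.1 z [78.8 82.9 85.6] px [210. 169.]
orange 71 ctr [401.3 266.5] size [22.6 20.8] ang 87.6 z [78.4 82.2 85.1] px [402. 235.]
orange 34 ctr [559.2 275.7] size [20.2 22.4] ang 80.7 z [78.4 80.6 84.1] px [360. 273.]
brown 469 ctr [560.9  56.5] size [61.9 63.9] ang 42.2 z [33.5 62.3 68. ] px [289. 233.]
brown 126 ctr [393.9 260.9] size [40.4 30. ] ang 20.7 z [59.8 80.  85. ] px [401. 237.]
brown 91 ctr [556.5 265.8] size [43.3 25.8] ang 73.6 z [59.1 70.9 83.2] px [359. 276.]
red 485 ctr [ 497.9 -407. ] size [109.5 116.5] ang 3.0 z [ 0.6  4.7 16.2] px [200. 161.]
red 123 ctr [485.1  62.7] size [19.8 44.6] ang 59.4 z [100.1 110.8 114.9] px [314. 202.]
yellow 423 ctr [571.2  20.6] size [ 18.6 143.6] ang 64.5 z [100.1 109.6 113.5] px [275. 210.]
yellow 219 ctr [656.6 380.9] size [31.2 29.3] ang 39.8 z [ 90.4  99.2 101.6] px [372. 322.]
yellow 265 ctr [571.   20.8] size [ 18.  143.1] ang 64.2 z [108.3 111.  113.9] px [275. 208.]
rim 116 [-742. -44
[... 2053 characters left out ...]
45. -45.] [151. 209.] 82.6 [301. 228.]
rim 1031 [ 730. -235.] [147. 143.] 3.2 [406. 221.]
rim 99 [ 426. -291.] [23. 59.] 75.4 [346. 317.]
rim 52 [-96. -17.] [11. 16.] 17.6 [ 21. 417.]
blk 43 [421. 783.] [20. 39.] 53.7 84.44566952206878 [ 85. 110.]
blk 89 [519. 415.] [21. 66.] 82.7 80.84485575522842 [174. 144.]
blk 23 [152. 738.] [28. 11.] 89.2 83.62471075843746 [  4. 155.]
blk 239 [331. 357.] [80. 71.] 82.9 84.11588215504707 [128. 182.]
blk 53 [635. -25.] [19. 42.] 23.4 82.85731432241141 [316. 194.]
blk 35 [449.  10.] [19. 54.] 15.0 80.16006153917715 [254. 228.]
blk 140 [ 58. -49.] [60.  9.] 39.2 84.05600818006269 [112. 361.]
blk 541 [-39. -45.] [ 50. 164.] 49.3 83.92359214150736 [ 60. 403.]
```

Run:
```python
from h import *
A=[]
for n in("scene","side"):
    c=dict(np.load(f"pics/{n}0.npz")); P=pts(c).reshape(-1,3); hsv=cv2.cvtColor(c["frame"],cv2.COLOR_BGR2HSV).reshape(-1,3)
    m=(P[:,2]>62)&(P[:,2]<68)&(np.hypot(P[:,0]-555,P[:,1]-10)<150)&(hsv[:,1]<50)
    q=P[m,:2]; r=cv2.minAreaRect(q.astype(np.float32)); print(n,m.sum(),r, np.median(P[m,2]))
    A.append(q)
    # post / catch tops
    for lo,hi in((80,95),):
        t=(P[:,2]>lo)&(P[:,2]<hi)&(np.hypot(P[:,0]-555,P[:,1]-10)<150)&(hsv[:,1]<70)
        Q=P[t]; print(" tops", [np.round(Q[s].mean(0)) for s in (Q[:,0]>600,Q[:,0]<480) if s.any()])
    # yellow bar axis line
    ax=np.vstack([q for q,_,_ in blobs(c,"yellow",108,116) if abs(q[:,0].mean()-570)<40]+[q for q,_,_ in blobs(c,"red",108,116)])
    print(" bar",cv2.fitLine(ax[:,:2].astype(np.float32),cv2.DIST_HUBER,0,.01,.01).ravel(), ax[:,:2].min(0),ax[:,:2].max(0))
q=np.vstack(A)
im=np.zeros((420,420,3),np.uint8)
for a,col in zip(A,((0,255,0),(0,0,255))):
    for x,y in a: im[int(210-(y-10)*1.3),int(210+(x-555)*1.3)]=col
cv2.imwrite("pics/rim.png",im)
```

```text
scene 572 ((552.2365112304688, -2.6324005126953125), (232.08473205566406, 213.2708282470703), 81.81816101074219) 64.312342013805
 tops [array([649.,  -8.,  88.]), array([460.,   9.,  87.])]
 bar [ 8.9855331e-01 -4.3886441e-01  5.5213892e+02  3.1689295e+01] [465.30218062 -12.80949179] [637.87805221  80.29240336]
side 607 ((550.246826171875, -4.066680908203125), (230.91488647460938, 209.51527404785156), 80.82125854492188) 64.52809320463052
 tops [array([638., -30.,  87.]), array([455.,  11.,  85.])]
 bar [ 9.0591872e-01 -4.2345160e-01  5.4391455e+02  2.7958496e+01] [459.24640958 -19.48884861] [637.14309922  74.5162903 ]
```

View pics/rim.png

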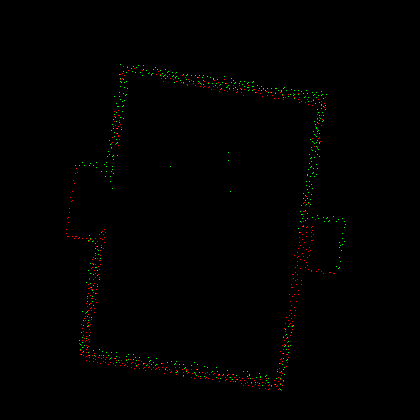

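The overlay shows the box outline with corners near (486,121), (643,98), (609,-128) and (455,-101), which puts its yaw near -8.5°. The hinge post is on the right at px (325,245) and the catch on the left. Next I move the wrist camera over the box.

```bash
cat >> h.py <<'E'
def plan(x,y,z,yaw=None):
    s=manip.read_state(); Rt=R.from_euler("xyz",s["eef_rot"]).as_matrix(); y0=s["eef_rot"][2]
    d=Rt.T@(np.array([x,y,z])-s["eef_pos"])/1000
    t=0 if yaw is None else -((yaw-y0+np.pi)%(2*np.pi)-np.pi)
    print("plan",np.round(d,4).tolist(),round(t,3),"n",int(max(np.ceil(np.linalg.norm(d)/.05),np.ceil(abs(t)/.149))))
def st():
    s=manip.read_state(); print("t",round(s["clock"],1),np.round(s["eef_pos"],1),np.round(s["eef_rot"],3),"F",np.round(s["wrist_force"],1),"gap",round(s["finger_gap"],1),round(s["finger_force"],1),"j",np.round(s["joints"],2))
E
python3 -c "
from h import *
plan(520,20,330,2.70)"
```

```text
plan [-0.4862, -0.3645, -0.1247] 0.116 n 13
```

Call:
move_arm([
  [0, 0, -0.05, 0.02],
  [-0.486, -0.365, -0.125, 0.116],
  [-0.486, -0.365, -0.125, 0.116],
  [-0.486, -0.365, -0.125, 0.116],
  [-0.486, -0.365, -0.125, 0.116],
  [-0.486, -0.365, -0.125, 0.116],
  [-0.486, -0.365, -0.125, 0.116],
  [-0.486, -0.365, -0.125, 0.116],
  [-0.486, -0.365, -0.125, 0.116],
  [-0.486, -0.365, -0.125, 0.116],
  [-0.486, -0.365, -0.125, 0.116],
  [-0.486, -0.365, -0.125, 0.116],
])

```text
clock: 1.35
eef_pos: [485.3, 68.8, 323.1]
eef_rot: [3.142, 0.0, 2.7]
wrist_force: [0.6, 1.2, -0.9]
finger_gap: 94.0
finger_force: 0.0
```

```bash
python3 -c "
from h import *
st(); plan(520,20,330,2.70)"
```

```text
t 1.4 [485.3  68.8 323.1] [3.142 0.    2.7  ] F [ 0.6  1.2 -0.9] gap 94.0 0.0 j [ 0.07  0.1   1.49  0.    1.55 -1.06]
plan [-0.0522, -0.0292, -0.0069] -0.0 n 2
```

Call:
move_arm([
  [-0.01, 0, 0, 0],
  [-0.01, 0, 0, 0],
  [-0.01, 0, 0, 0],
])

```text
clock: 1.65
eef_pos: [493.1, 67.4, 322.4]
eef_rot: [-3.141, -0.001, 2.7]
wrist_force: [-0.6, -0.4, 0.3]
finger_gap: 94.1
finger_force: 0.0
```

```bash
cat >> h.py <<'E'
def box(c):
    P=pts(c).reshape(-1,3); hsv=cv2.cvtColor(c["frame"],cv2.COLOR_BGR2HSV).reshape(-1,3)
    m=(P[:,2]>61)&(P[:,2]<69)&(np.hypot(P[:,0]-549,P[:,1]+2)<145)&(hsv[:,1]<50)
    y=np.radians(-8.5); q=(P[m,:2]-[549,-2])@np.array([[np.cos(y),-np.sin(y)],[np.sin(y),np.cos(y)]])
    out={}
    for nm,a,s,h in(("x-",0,-1,77),("x+",0,1,77),("y-",1,-1,111),("y+",1,1,111)):
        k=(abs(s*q[:,a]-h)<9)&(abs(q[:,1-a])<(100 if a==0 else 66))&((abs(q[:,1-a])>30)|(a==1))
        if k.sum()>15:
            f=np.polyfit(q[k,1-a],q[k,a],1); out[nm]=(k.sum(),round(f[1]-s*h,2),round(np.degrees(f[0])*(1 if a else -1),2),round(float(np.median(P[m][k,2])),1))
    print("box dev (local frame of 549,-2,-8.5deg):",out)
E
python3 - <<'E'
from h import *
st()
c=cam("wrist"); cv2.imwrite("pics/w1.png",c["frame"])
show(c,"blue",78,95); show(c,"orange",78,95); show(c,"brown",40,100); show(c,"red",100,125); show(c,"yellow",90,125)
box(c)
for n in("scene","side"): box(dict(np.load(f"pics/{n}0.npz")))
E
```

```text
t 1.6 [493.1  67.4 322.4] [-3.141e+00 -1.000e-03  2.700e+00] F [-0.6 -0.4  0.3] gap 94.1 0.0 j [ 0.06  0.12  1.47  0.    1.55 -1.07]
blue 457 ctr [ 431.4 -269. ] size [28.2 32.6] ang 0.5 z [78.4 83.2 85.1] px [ 31. 244.]
blue 57 ctr [ 564.1 -248.9] size [ 5.4 19.1] ang 68.2 z [78.2 82.5 84.5] px [ 99. 318.]
orange 200 ctr [559.2 273.7] size [21.6 21.9] ang 81.9 z [78.8 83.8 85.6] px [455. 156.]
brown 510 ctr [399.8 270.6] size [22.2 33.6] ang 10.0 z [65.7 84.  85.9] px [403.  31.]
brown 488 ctr [564.2 279.7] size [34.9 30.2] ang 81.9 z [59.7 83.5 85.7] px [453. 155.]
brown 961 ctr [560.1  60.2] size [44.7 64.7] ang 64.7 z [43.5 65.8 88.9] px [297. 217.]
red 264 ctr [492.2  58.7] size [14.2 30.1] ang 64.6 z [111.1 112.8 114.5] px [273. 188.]
box dev (local frame of 549,-2,-8.5deg): {'x-': (np.int64(438), np.float64(0.76), np.float64(-0.06), 64.9), 'x+': (np.int64(484), np.float64(0.36), np.float64(-0.09), 64.4), 'y-': (np.int64(250), np.float64(1.51), np.float64(0.04), 64.4), 'y+': (np.int64(442), np.float64(0.61), np.float64(-0.1), 64.9)}
box dev (local frame of 549,-2,-8.5deg): {'x-': (np.int64(116), np.float64(0.41), np.float64(-0.21), 64.2), 'x+': (np.int64(101), np.float64(0.55), np.float64(0.32), 64.6), 'y-': (np.int64(120), np.float64(0.92), np.float64(-0.11), 63.7), 'y+': (np.int64(142), np.float64(0.25), np.float64(-0.12), 64.1)}
box dev (local frame of 549,-2,-8.5deg): {'x-': (np.int64(116), np.float64(0.61), np.float64(-0.04), 64.6), 'x+': (np.int64(88), np.float64(0.2), np.float64(0.04), 64.3), 'y-': (np.int64(146), np.float64(-2.58), np.float64(-0.16), 64.6), 'y+': (np.int64(101), np.float64(-2.93), np.float64(-0.73), 64.2)}
```

View pics/w1.png

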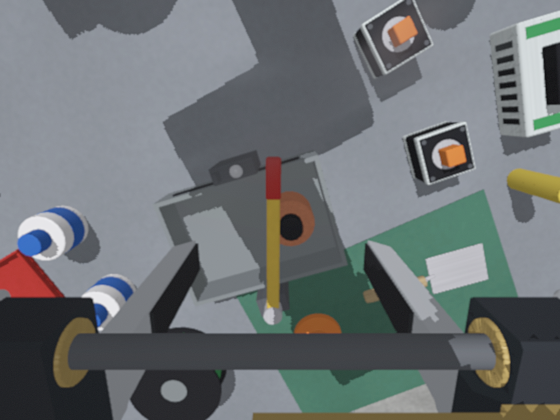

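The wrist view shows the bar running from its grip at px (273,177) to the hinge at (272,315), the spent jar in the box at (292,225), and motors and psu at upper right. The box comes out at about (549.6,-1.2) with yaw -0.149, and the keeper angle is about 0.29.

```bash
python3 -c "
from h import *
plan(483,62,90,2.698)"
```

```text
plan [0.0065, -0.0094, 0.2326] 0.003 n 5
```

Call:
move_arm([
  [0.0065, -0.0094, 0.05, 0],
  [0.0065, -0.0094, 0.1, 0],
  [0.0065, -0.0094, 0.15, 0],
  [0.0065, -0.0094, 0.19, 0],
  [0.0065, -0.0094, 0.21, 0],
  [0.0065, -0.0094, 0.225, 0],
  [0.0065, -0.0094, 0.2326, 0],
  [0.0065, -0.0094, 0.2326, 0],
  [0.0065, -0.0094, 0.2326, 0],
], jaw=0.05)

```text
clock: 2.6
eef_pos: [484.0, 61.3, 91.0]
eef_rot: [3.141, 0.001, 2.701]
wrist_force: [0.2, -0.2, -0.5]
finger_gap: 49.7
finger_force: 0.0
```

Call:
move_arm([
  [0, 0, 0, 0],
  [0, 0, 0, 0],
  [0, 0, 0, 0],
  [0, 0, 0, 0],
  [0, 0, 0, 0],
  [0, 0, 0, 0],
], jaw=0.0, squeeze=15)

```text
clock: 3.2
eef_pos: [483.8, 60.8, 90.3]
eef_rot: [3.142, 0.0, 2.7]
wrist_force: [-0.7, -0.3, 1.5]
finger_gap: 18.1
finger_force: 15.0
```

Run:
```python
from h import *
st(); c=cam("wrist"); show(c,"yellow",100,125); show(c,"red",100,125)
# arc rows relative to current pose
hx=np.array([646.5,-15.8]); s=manip.read_state(); p=s["eef_pos"]; Rt=R.from_euler("xyz",s["eef_rot"]).as_matrix(); v=p[:2]-hx
print("r",np.hypot(*v),"ang",np.arctan2(v[1],v[0]),"theta",np.pi-.149-np.arctan2(v[1],v[0]))
for k in range(1,12):
    a=-1.41*k/11; w=hx+np.array([[np.cos(a),-np.sin(a)],[np.sin(a),np.cos(a)]])@v
    d=Rt.T@np.array([*(w-p[:2]),0]); print([round(d[0]/1000,4),round(d[1]/1000,4),0,round(-a,3)],end=", ")
```

```text
t 3.2 [483.8  60.8  90.3] [3.142 0.    2.7  ] F [-0.7 -0.3  1.5] gap 18.1 15.0 j [ 0.05  0.3   1.82 -0.    1.03 -1.08]
red 3100 ctr [484.   61.9] size [17.3 49. ] ang 65.5 z [104.8 112.8 114.1] px [281. 266.]
r 179.80614621103612 ang 2.7016640040626547 theta 0.29092864952713837
[np.float64(-0.0014), np.float64(0.023), 0, 0.128], [np.float64(-0.0058), np.float64(0.0456), 0, 0.256], [np.float64(-0.013), np.float64(0.0675), 0, 0.385], [np.float64(-0.0229), np.float64(0.0883), 0, 0.513], [np.float64(-0.0355), np.float64(0.1076), 0, 0.641], [np.float64(-0.0504), np.float64(0.1252), 0, 0.769], [np.float64(-0.0674), np.float64(0.1407), 0, 0.897], [np.float64(-0.0862), np.float64(0.1539), 0, 1.025], [np.float64(-0.1066), np.float64(0.1646), 0, 1.154], [np.float64(-0.1282), np.float64(0.1726), 0, 1.282], [np.float64(-0.1507), np.float64(0.1778), 0, 1.41],
```

Call:
move_arm([
  [-0.0014, 0.023, 0, 0.128],
  [-0.0058, 0.0456, 0, 0.256],
  [-0.013, 0.0675, 0, 0.385],
  [-0.0229, 0.0883, 0, 0.513],
  [-0.0355, 0.1076, 0, 0.641],
  [-0.0504, 0.1252, 0, 0.769],
  [-0.0674, 0.1407, 0, 0.897],
  [-0.0862, 0.1539, 0, 1.025],
  [-0.1066, 0.1646, 0, 1.154],
  [-0.1282, 0.1726, 0, 1.282],
  [-0.1507, 0.1778, 0, 1.41],
  [-0.1507, 0.1778, 0, 1.41],
])

```text
clock: 4.45
eef_pos: [695.5, 156.0, 89.8]
eef_rot: [-3.136, 0.002, 1.284]
wrist_force: [-9.1, -9.5, 13.4]
finger_gap: 17.8
finger_force: 15.0
```

Call:
move_arm([
  [0, 0, 0, 0],
  [0, 0, 0, 0],
  [0, 0, 0, 0],
])

```text
clock: 4.75
eef_pos: [695.5, 156.0, 90.0]
eef_rot: [-3.14, 0.002, 1.289]
wrist_force: [-4.8, -7.4, 4.2]
finger_gap: 17.5
finger_force: 15.0
```

Run:
```python
from h import *
st(); s=manip.read_state(); v=s["eef_pos"][:2]-np.array([646.5,-15.8]); print(np.hypot(*v),"theta",np.pi-.149-np.arctan2(v[1],v[0]))
```

```text
t 4.8 [695.5 156.   90. ] [-3.140e+00  2.000e-03  1.289e+00] F [-4.8 -7.4  4.2] gap 17.5 15.0 j [ 0.17  0.77  1.09 -0.    1.29  0.45]
178.63562241577654 theta 1.6995165836620434
```

Call:
move_arm([
  [0, 0, 0, 0],
  [0, 0, 0, 0],
  [0, 0, 0, 0],
  [0, 0, -0.03, 0],
  [0, 0, -0.08, 0],
  [0, 0, -0.13, 0],
  [0, 0, -0.18, 0],
  [0, 0, -0.22, 0],
  [0, 0, -0.22, 0],
], jaw=0.05)

```text
clock: 5.65
eef_pos: [696.9, 157.4, 317.3]
eef_rot: [3.132, -0.005, 1.29]
wrist_force: [0.1, -0.6, 0.5]
finger_gap: 49.9
finger_force: 0.0
```

```bash
python3 -c "
from h import *
plan(560,10,310,1.42)"
```

```text
plan [-0.1796, -0.0907, 0.0057] -0.13 n 5
```

Call:
move_arm([
  [-0.18, -0.09, 0.005, -0.13],
  [-0.18, -0.09, 0.005, -0.13],
  [-0.18, -0.09, 0.005, -0.13],
  [-0.18, -0.09, 0.005, -0.13],
  [-0.18, -0.09, 0.005, -0.13],
  [-0.18, -0.09, 0.005, -0.13],
  [-0.18, -0.09, 0.005, -0.13],
])

```text
clock: 6.35
eef_pos: [560.2, 9.8, 304.9]
eef_rot: [-3.142, -0.0, 1.42]
wrist_force: [1.0, -0.1, 0.1]
finger_gap: 50.1
finger_force: 0.0
```

```bash
cat >> h.py <<'E'
def dark(c,lo,hi,vmax=70,minpx=30,near=None,rad=120):
    P=pts(c); hsv=cv2.cvtColor(c["frame"],cv2.COLOR_BGR2HSV)
    m=(P[...,2]>lo)&(P[...,2]<hi)&(hsv[...,2]<vmax)
    if near is not None: m&=np.hypot(P[...,0]-near[0],P[...,1]-near[1])<rad
    k,l,s,ce=cv2.connectedComponentsWithStats(m.astype(np.uint8))
    for i in range(1,k):
        if s[i,4]>minpx:
            q=P[l==i]; r=cv2.minAreaRect(q[:,:2].astype(np.float32)); print("dark",s[i,4],np.round(r[0],1),np.round(r[1],1),round(r[2],1),"z",round(float(np.median(q[:,2])),1),ce[i].round())
def cap(c,near,lo=84,hi=95,rad=40):  # top-face points only
    P=pts(c).reshape(-1,3); m=(P[:,2]>lo)&(P[:,2]<hi)&(np.hypot(P[:,0]-near[0],P[:,1]-near[1])<rad)
    if m.sum()<15: print("cap none",m.sum()); return
    q=P[m]; r=cv2.minAreaRect(q[:,:2].astype(np.float32)); (cx,cy),rr=cv2.minEnclosingCircle(q[:,:2].astype(np.float32))
    print("cap",m.sum(),"rect",np.round(r[0],1),np.round(r[1],1),round(r[2],1),"circ",round(cx,1),round(cy,1),round(rr,1),"mean",np.round(q.mean(0),1))
E
python3 - <<'E'
from h import *
st(); c=cam("wrist"); cv2.imwrite("pics/w2.png",c["frame"]); cap(c,(559,57)); box(c); show(c,"yellow",95,125); show(c,"orange",78,95)
c=cam("scene"); cap(c,(559,57)); show(c,"red",98,125);show(c,"yellow",95,125);c=cam("side"); cap(c,(558,52))
E
```

```text
t 6.3 [560.2   9.8 304.9] [-3.142 -0.     1.42 ] F [ 1.  -0.1  0.1] gap 50.1 0.0 j [-0.05  0.27  1.33  0.    1.54  0.1 ]
cap 592 rect [557.8  52.4] [30.9 30.6] 66.5 circ 557.8 52.4 15.9 mean [557.9  52.6  89.8]
box dev (local frame of 549,-2,-8.5deg): {'x-': (np.int64(497), np.float64(1.8), np.float64(-0.13), 64.9), 'x+': (np.int64(459), np.float64(1.4), np.float64(-0.02), 64.8), 'y-': (np.int64(449), np.float64(1.2), np.float64(-0.1), 64.5), 'y+': (np.int64(639), np.float64(0.57), np.float64(0.15), 65.1)}
cap 104 rect [557.1  52.2] [31.7 28.6] 46.0 circ 557.1 52.1 17.3 mean [557.9  53.7  89.3]
red 185 ctr [696.4 158. ] size [48.4 17.9] ang 73.7 z [101.2 111.6 114.6] px [276. 265.]
yellow 329 ctr [668.9  61.6] size [149.1  16.1] ang 73.8 z [103.2 111.  114.5] px [256. 238.]
yellow 185 ctr [657.4 381.3] size [30.1 28.8] ang 89.6 z [ 95.8  99.3 102. ] px [372. 321.]
cap 100 rect [555.6  49.4] [30.1 30.9] 6.3 circ 556.9 49.1 16.6 mean [555.1  48.1  89.2]
```

View pics/w2.png

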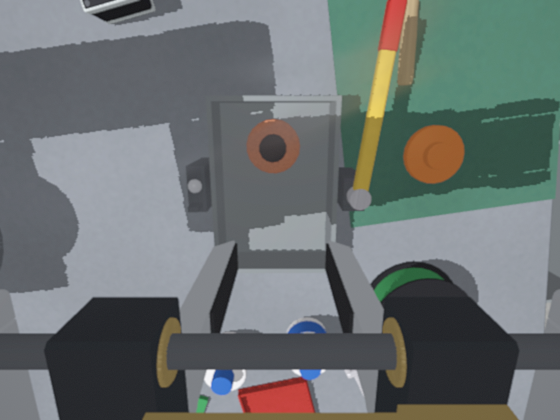

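The view shows the bar lying open from its hinge at px (360,197) to the grip at (395,15), clear of the box. The spent jar's cap is at px (273,148).

```bash
python3 -c "
from h import *
plan(557.6,52.4,70,1.42)"
```

```text
plan [0.0416, -0.0088, 0.2346] 0.001 n 5
```

Call:
move_arm([
  [0.0416, -0.0088, 0.05, 0],
  [0.0416, -0.0088, 0.1, 0],
  [0.0416, -0.0088, 0.15, 0],
  [0.0416, -0.0088, 0.19, 0],
  [0.0416, -0.0088, 0.215, 0],
  [0.0416, -0.0088, 0.23, 0],
  [0.0416, -0.0088, 0.2346, 0],
  [0.0416, -0.0088, 0.2346, 0],
  [0.0416, -0.0088, 0.2346, 0],
])

```text
clock: 7.4
eef_pos: [557.8, 51.8, 71.5]
eef_rot: [3.14, -0.0, 1.42]
wrist_force: [0.4, -0.1, 0.1]
finger_gap: 49.9
finger_force: 0.0
```

Call:
move_arm([
  [0, 0, 0, 0],
  [0, 0, 0, 0],
  [0, 0, 0, 0],
  [0, 0, 0, 0],
  [0, 0, -0.01, 0],
  [0, 0, -0.04, 0],
  [0, 0, -0.09, 0],
  [0, 0, -0.13, 0],
  [0, 0, -0.13, 0],
], jaw=0.0, squeeze=30)

```text
clock: 8.3
eef_pos: [559.1, 51.6, 206.8]
eef_rot: [3.132, -0.002, 1.42]
wrist_force: [-0.1, -0.9, -2.3]
finger_gap: 31.6
finger_force: 29.9
```

Run:
```python
from h import *
st()
for n in("scene","side"):
    c=cam(n); show(c,"red",10,30,30); P=pts(c).reshape(-1,3); hsv=cv2.cvtColor(c["frame"],cv2.COLOR_BGR2HSV).reshape(-1,3)
    m=(P[:,2]>1)&(P[:,2]<20)&((hsv[:,0]<6)|(hsv[:,0]>172))&(hsv[:,1]>150)&(np.hypot(P[:,0]-495,P[:,1]+408)<110); print("tray",cv2.minAreaRect(P[m,:2].astype(np.float32)),np.median(P[m,2]))
    cap(c,(430,-271),80,95); cap(c,(560,-263),80,95)
plan(494,-408,205,1.42)
```

```text
t 8.3 [559.1  51.6 206.8] [ 3.132e+00 -2.000e-03  1.420e+00] F [-0.1 -0.9 -2.3] gap 31.6 29.9 j [ 0.03  0.32  1.49 -0.    1.32  0.18]
tray ((496.2672119140625, -408.5753173828125), (120.54728698730469, 125.1996841430664), 3.830688714981079) 5.091073186626602
cap 53 rect [ 431.6 -267.8] [30.8 26.3] 51.1 circ 431.3 -267.8 17.0 mean [ 432.  -267.5   83.2]
cap 66 rect [ 560.1 -261.6] [33.8 28.4] 43.8 circ 560.3 -262.2 17.5 mean [ 560.8 -260.9   83.1]
red 616 ctr [ 492.1 -410.7] size [119.6 117.9] ang 4.6 z [10.3 14.9 18.2] px [413. 350.]
tray ((492.9104309082031, -410.75555419921875), (121.54690551757812, 118.76521301269531), 4.891471862792969) 5.2718189962786255
cap 188 rect [ 430.7 -272. ] [30.1 29.2] 38.3 circ 430.4 -272.7 15.7 mean [ 429.8 -272.9   83.5]
cap 148 rect [ 559.3 -265. ] [31.1 31.1] 65.1 circ 559.2 -264.0 17.0 mean [ 559.2 -265.5   83.5]
plan [-0.4638, 0.0067, -0.0042] -0.0 n 10
```

Call:
move_arm([
  [-0.463, 0.0067, 0, 0],
  [-0.463, 0.0067, 0, 0],
  [-0.463, 0.0067, 0, 0],
  [-0.463, 0.0067, 0, 0],
  [-0.463, 0.0067, 0, 0],
  [-0.463, 0.0067, 0, 0],
  [-0.463, 0.0067, 0, 0],
  [-0.463, 0.0067, 0, 0],
  [-0.463, 0.0067, 0, 0],
  [-0.463, 0.0067, 0, 0],
  [-0.463, 0.0067, 0, 0],
  [-0.463, 0.0067, 0, 0],
])

```text
clock: 9.6
eef_pos: [494.0, -406.2, 199.1]
eef_rot: [-3.14, -0.002, 1.42]
wrist_force: [0.5, 0.5, -1.8]
finger_gap: 31.2
finger_force: 30.0
```

Call:
move_arm([
  [0, 0, 0, 0],
  [0, 0, 0, 0],
])

```text
clock: 9.8
eef_pos: [494.7, -405.9, 200.7]
eef_rot: [-3.142, -0.0, 1.421]
wrist_force: [0.9, -0.5, -2.8]
finger_gap: 31.7
finger_force: 30.0
```

Run:
```python
from h import *
st(); plan(494.5,-408.5,71,1.42)
```

```text
t 9.8 [ 494.7 -405.9  200.7] [-3.142 -0.     1.421] F [ 0.9 -0.5 -2.8] gap 31.7 30.0 j [-0.74  0.51  1.24  0.    1.39 -0.6 ]
plan [-0.0026, 0.0002, 0.1297] 0.001 n 3
```

Call:
move_arm([
  [-0.0026, 0, 0.04, 0],
  [-0.0026, 0, 0.08, 0],
  [-0.0026, 0, 0.105, 0],
  [-0.0026, 0, 0.12, 0],
  [-0.0026, 0, 0.127, 0],
  [-0.0026, 0, 0.131, 0],
  [-0.0026, 0, 0.131, 0],
  [-0.0026, 0, 0.131, 0],
])

```text
clock: 10.6
eef_pos: [494.3, -410.1, 70.9]
eef_rot: [3.14, 0.001, 1.42]
wrist_force: [-0.2, 0.1, -2.3]
finger_gap: 31.3
finger_force: 30.0
```

Call:
move_arm([
  [0, 0, 0, 0],
  [0, 0, 0, 0],
  [0, 0, 0, 0],
  [0, 0, -0.02, 0],
  [0, 0, -0.06, 0],
  [0, 0, -0.11, 0],
  [0, 0, -0.16, 0],
  [0, 0, -0.21, 0],
  [0, 0, -0.24, 0],
], jaw=0.055)

```text
clock: 11.5
eef_pos: [493.9, -409.8, 314.5]
eef_rot: [3.137, 0.003, 1.42]
wrist_force: [0.1, 0.2, 0.3]
finger_gap: 55.0
finger_force: 0.0
```

Run:
```python
from h import *
st(); c=cam("wrist"); cv2.imwrite("pics/w3.png",c["frame"]); cap(c,(494,-408),82,95); cap(c,(430,-270),80,95); cap(c,(560,-263),80,95)
plan(494,-265,250,1.42)
```

```text
t 11.5 [ 493.9 -409.8  314.5] [3.137e+00 3.000e-03 1.420e+00] F [0.1 0.2 0.3] gap 55.0 0.0 j [-0.75  0.47  1.05  0.    1.62 -0.6 ]
cap 533 rect [ 496. -406.] [30.4 30.9] 24.7 circ 495.8 -406.3 15.9 mean [ 495.9 -405.6   88.7]
cap 665 rect [ 432.4 -270.3] [30.9 30.5] 36.8 circ 432.1 -270.2 16.0 mean [ 432.5 -270.4   84.1]
cap 694 rect [ 561.6 -262.9] [30.5 30.3] 82.2 circ 561.7 -262.9 15.8 mean [ 561.3 -262.9   84. ]
plan [0.144, -0.0228, 0.0674] -0.0 n 4
```

View pics/w3.png

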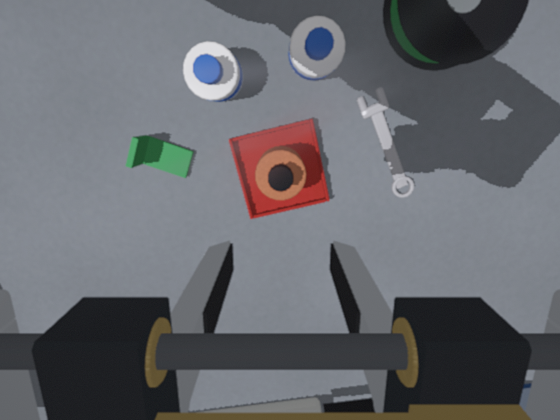

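The spent jar stands in the middle of the tray (px (281,176)) with its top level at 88.7. The fresh jars are at px (209,70) and (318,43). I go for the nearer jar first.

```bash
python3 -c "
from h import *
plan(431,-271,220,1.42)"
```

```text
plan [0.1288, -0.0844, 0.097] -0.0 n 4
```

Call:
move_arm([
  [0.129, -0.0844, 0.097, 0],
  [0.129, -0.0844, 0.097, 0],
  [0.129, -0.0844, 0.097, 0],
  [0.129, -0.0844, 0.097, 0],
  [0.129, -0.0844, 0.097, 0],
  [0.129, -0.0844, 0.097, 0],
  [0.129, -0.0844, 0.097, 0],
])

```text
clock: 12.25
eef_pos: [430.4, -270.5, 213.4]
eef_rot: [3.14, 0.001, 1.419]
wrist_force: [-0.2, 0.1, -0.2]
finger_gap: 55.3
finger_force: 0.0
```

Run:
```python
from h import *
st(); c=cam("wrist"); cap(c,(431,-270),80,95); cap(c,(560,-263),80,95); cap(c,(495,-408),84,95)
plan(431,-271,64.5,1.42)
```

```text
t 12.2 [ 430.4 -270.5  213.4] [3.140e+00 1.000e-03 1.419e+00] F [-0.2  0.1 -0.2] gap 55.3 0.0 j [-0.63  0.2   1.63 -0.    1.31 -0.48]
cap 855 rect [ 432.2 -269.9] [30.7 31.2] 81.1 circ 432.0 -270.2 16.0 mean [ 432.  -269.5   83.8]
cap 923 rect [ 561.2 -262.5] [30.6 31.7] 63.3 circ 561.4 -262.5 16.1 mean [ 560.7 -262.1   83.7]
cap none 0
plan [-0.0003, 0.0006, 0.1487] -0.001 n 3
```

Call:
move_arm([
  [0.001, 0.0015, 0.05, 0],
  [0.001, 0.0015, 0.1, 0],
  [0.001, 0.0015, 0.13, 0],
  [0.001, 0.0015, 0.143, 0],
  [0.001, 0.0015, 0.148, 0],
  [0.001, 0.0015, 0.148, 0],
  [0.001, 0.0015, 0.148, 0],
])

```text
clock: 13.0
eef_pos: [432.2, -269.4, 66.1]
eef_rot: [3.139, 0.001, 1.42]
wrist_force: [-0.1, -0.6, 0.3]
finger_gap: 55.2
finger_force: 0.0
```

Call:
move_arm([
  [0, 0, 0, 0],
  [0, 0, 0, 0],
  [0, 0, 0, 0],
  [0, 0, 0, 0],
  [0, 0, -0.01, 0],
  [0, 0, -0.04, 0],
  [0, 0, -0.09, 0],
  [0, 0, -0.13, 0],
  [0, 0, -0.14, 0],
  [0, 0, -0.14, 0],
], jaw=0.0)

```text
clock: 14.0
eef_pos: [431.7, -268.9, 206.0]
eef_rot: [3.139, 0.001, 1.42]
wrist_force: [-0.4, -0.1, -2.2]
finger_gap: 31.4
finger_force: 30.0
```

Run:
```python
from h import *
st(); plan(504.3,-65.6,206,1.42)
```

```text
t 14.0 [ 431.7 -268.9  206. ] [3.139e+00 1.000e-03 1.420e+00] F [-0.4 -0.1 -2.2] gap 31.4 30.0 j [-0.63  0.21  1.64  0.    1.3  -0.48]
plan [0.2119, 0.0412, -0.0002] -0.0 n 5
```

Call:
move_arm([
  [0.212, 0.0412, 0, 0],
  [0.212, 0.0412, 0, 0],
  [0.212, 0.0412, 0, 0],
  [0.212, 0.0412, 0, 0],
  [0.212, 0.0412, 0, 0],
  [0.212, 0.0412, 0, 0],
  [0.212, 0.0412, 0, 0],
  [0.212, 0.0412, 0, 0],
])

```text
clock: 14.8
eef_pos: [503.5, -66.3, 203.8]
eef_rot: [-3.14, 0.0, 1.419]
wrist_force: [0.4, 0.9, -2.1]
finger_gap: 31.3
finger_force: 30.0
```

Run:
```python
from h import *
st(); plan(504.3,-65.6,71.5,1.42)
c=cam("wrist"); box(c)
```

```text
t 14.8 [503.5 -66.3 203.8] [-3.14   0.     1.419] F [ 0.4  0.9 -2.1] gap 31.3 30.0 j [-0.2   0.21  1.64 -0.    1.29 -0.05]
plan [0.0009, 0.0009, 0.1323] -0.001 n 3
box dev (local frame of 549,-2,-8.5deg): {'x-': (np.int64(1035), np.float64(1.77), np.float64(-0.1), 65.0), 'x+': (np.int64(1302), np.float64(1.05), np.float64(-0.05), 64.9), 'y-': (np.int64(355), np.float64(0.92), np.float64(-0.3), 64.6)}
```

Call:
move_arm([
  [0.0009, 0.0009, 0.05, 0],
  [0.0009, 0.0009, 0.09, 0],
  [0.0009, 0.0009, 0.112, 0],
  [0.0009, 0.0009, 0.124, 0],
  [0.0009, 0.0009, 0.13, 0],
  [0.0009, 0.0009, 0.133, 0],
  [0.0009, 0.0009, 0.133, 0],
  [0.0009, 0.0009, 0.133, 0],
])

```text
clock: 15.65
eef_pos: [505.5, -64.7, 72.5]
eef_rot: [3.14, 0.0, 1.42]
wrist_force: [-0.0, 0.1, -2.0]
finger_gap: 31.3
finger_force: 30.0
```

Call:
move_arm([
  [0, 0, 0, 0],
  [0, 0, 0, 0],
  [0, 0, 0, 0],
  [0, 0, -0.02, 0],
  [0, 0, -0.06, 0],
  [0, 0, -0.11, 0],
  [0, 0, -0.14, 0],
  [0, 0, -0.14, 0],
  [0, 0, -0.14, 0],
], jaw=0.055)

```text
clock: 16.55
eef_pos: [505.0, -64.6, 211.6]
eef_rot: [3.141, 0.0, 1.42]
wrist_force: [-0.4, -0.0, -0.3]
finger_gap: 54.6
finger_force: 0.0
```

Run:
```python
from h import *
st(); c=cam("wrist"); cap(c,(504,-66),86,96); plan(561,-262.5,212,1.42)
```

```text
t 16.6 [505.  -64.6 211.6] [3.141 0.    1.42 ] F [-0.4 -0.  -0.3] gap 54.6 0.0 j [-0.2   0.2   1.63  0.    1.31 -0.05]
cap 886 rect [506.1 -67.7] [31.1 30.6] 82.6 circ 506.2 -68.1 16.0 mean [506.1 -67.3  89.7]
plan [-0.1873, 0.0855, -0.0014] -0.0 n 5
```

Call:
move_arm([
  [-0.187, 0.0855, 0, 0],
  [-0.187, 0.0855, 0, 0],
  [-0.187, 0.0855, 0, 0],
  [-0.187, 0.0855, 0, 0],
  [-0.187, 0.0855, 0, 0],
  [-0.187, 0.0855, 0, 0],
  [-0.187, 0.0855, 0, 0],
  [-0.187, 0.0855, 0, 0],
])

```text
clock: 17.4
eef_pos: [561.4, -261.0, 211.5]
eef_rot: [-3.141, -0.0, 1.421]
wrist_force: [0.1, -0.0, -1.3]
finger_gap: 54.5
finger_force: 0.0
```

Run:
```python
from h import *
st(); c=cam("wrist"); cap(c,(560,-263),80,95); plan(561,-262.5,65,1.42)
```

```text
t 17.4 [ 561.4 -261.   211.5] [-3.141 -0.     1.421] F [ 0.1 -0.  -1.3] gap 54.5 0.0 j [-0.49  0.45  1.3   0.    1.39 -0.34]
cap 861 rect [ 561.6 -262.3] [30.8 31.1] 61.7 circ 561.8 -262.3 15.9 mean [ 561.7 -262.    83.8]
plan [-0.0015, -0.0002, 0.1468] 0.001 n 3
```

Call:
move_arm([
  [-0.0015, 0, 0.05, 0],
  [-0.0015, 0, 0.1, 0],
  [-0.0015, 0, 0.13, 0],
  [-0.0015, 0, 0.141, 0],
  [-0.0015, 0, 0.146, 0],
  [-0.0015, 0, 0.146, 0],
  [-0.0015, 0, 0.146, 0],
])

```text
clock: 18.15
eef_pos: [562.0, -264.1, 67.5]
eef_rot: [3.139, 0.001, 1.42]
wrist_force: [0.4, 1.1, 0.2]
finger_gap: 55.2
finger_force: 0.0
```

Call:
move_arm([
  [0, 0, 0, 0],
  [0, 0, 0, 0],
  [0, 0, 0, 0],
  [0, 0, 0, 0],
  [0, 0, -0.01, 0],
  [0, 0, -0.04, 0],
  [0, 0, -0.09, 0],
  [0, 0, -0.13, 0],
  [0, 0, -0.14, 0],
  [0, 0, -0.14, 0],
], jaw=0.0)

```text
clock: 19.15
eef_pos: [561.6, -264.0, 207.2]
eef_rot: [3.139, 0.001, 1.42]
wrist_force: [-0.4, -0.3, -3.5]
finger_gap: 31.3
finger_force: 30.0
```

Run:
```python
from h import *
st(); plan(574.9,-76.2,206,1.42)
```

```text
t 19.1 [ 561.6 -264.   207.2] [3.139e+00 1.000e-03 1.420e+00] F [-0.4 -0.3 -3.5] gap 31.3 30.0 j [-0.5   0.46  1.3   0.    1.38 -0.35]
plan [0.1877, -0.0151, 0.001] -0.0 n 4
```

Call:
move_arm([
  [0.187, -0.0151, 0, 0],
  [0.187, -0.0151, 0, 0],
  [0.187, -0.0151, 0, 0],
  [0.187, -0.0151, 0, 0],
  [0.187, -0.0151, 0, 0],
  [0.187, -0.0151, 0, 0],
  [0.187, -0.0151, 0, 0],
  [0.187, -0.0151, 0, 0],
])

```text
clock: 19.95
eef_pos: [574.1, -77.8, 204.9]
eef_rot: [-3.141, 0.0, 1.418]
wrist_force: [-0.3, 0.0, -2.1]
finger_gap: 31.5
finger_force: 30.0
```

Run:
```python
from h import *
st(); plan(574.9,-77,72.5,1.42)
```

```text
t 19.9 [574.1 -77.8 204.9] [-3.141  0.     1.418] F [-0.3  0.  -2.1] gap 31.5 30.0 j [-0.2   0.37  1.43 -0.    1.34 -0.05]
plan [0.0009, 0.0008, 0.1324] -0.002 n 3
```

Call:
move_arm([
  [0, 0.0004, 0.05, 0],
  [0, 0.0004, 0.09, 0],
  [0, 0.0004, 0.112, 0],
  [0, 0.0004, 0.124, 0],
  [0, 0.0004, 0.13, 0],
  [0, 0.0004, 0.134, 0],
  [0, 0.0004, 0.134, 0],
  [0, 0.0004, 0.134, 0],
])

```text
clock: 20.75
eef_pos: [575.3, -76.9, 72.6]
eef_rot: [3.14, 0.0, 1.42]
wrist_force: [0.2, 0.8, -2.3]
finger_gap: 30.6
finger_force: 30.0
```

Call:
move_arm([
  [0, 0, 0, 0],
  [0, 0, 0, 0],
  [0, 0, 0, 0],
  [0, 0, -0.02, 0],
  [0, 0, -0.06, 0],
  [0, 0, -0.11, 0],
  [0, 0, -0.16, 0],
  [0, 0, -0.18, 0],
  [0, 0, -0.18, 0],
  [0, 0, -0.18, 0],
], jaw=0.055)

```text
clock: 21.75
eef_pos: [574.6, -76.7, 250.9]
eef_rot: [-3.141, -0.0, 1.42]
wrist_force: [0.1, -0.1, -0.3]
finger_gap: 54.9
finger_force: 0.0
```

Run:
```python
from h import *
st(); c=cam("wrist"); box(c); cap(c,(504,-66),86,96,30);cap(c,(575,-76),86,96,30)
for n in("scene","side"):
    c=cam(n); print(n); show(c,"orange",78,95); dark(c,77,90,near=(521,417)); cap(c,(504,-66),86,96,30);cap(c,(575,-76),86,96,30); cap(c,(400,265),81,95); cap(c,(559,273),81,95)
plan(455,300,300,1.42)
```

```text
t 21.8 [574.6 -76.7 250.9] [-3.141 -0.     1.42 ] F [ 0.1 -0.1 -0.3] gap 54.9 0.0 j [-0.2   0.34  1.37  0.    1.44 -0.04]
box dev (local frame of 549,-2,-8.5deg): {'x-': (np.int64(975), np.float64(2.05), np.float64(-0.07), 64.9), 'x+': (np.int64(884), np.float64(1.05), np.float64(-0.41), 65.0), 'y-': (np.int64(717), np.float64(1.37), np.float64(-0.21), 64.7), 'y+': (np.int64(1175), np.float64(0.01), np.float64(0.08), 65.1)}
cap 715 rect [506.4 -67.8] [30.7 31. ] 43.9 circ 506.3 -67.9 15.8 mean [506.7 -67.4  89.8]
cap 711 rect [576.  -76.7] [30.6 30. ] 81.8 circ 576.2 -77.3 15.9 mean [576.2 -76.6  89.8]
scene
orange 24 ctr [407.2 268.8] size [12.4 24.5] ang 32.8 z [78.3 81.  84. ] px [402. 237.]
orange 31 ctr [563.  278.1] size [14.9 27. ] ang 44.1 z [78.1 81.2 85.4] px [361. 273.]
dark 122 [522.8 419.8] [16.8 67.9] 80.5 z 80.9 [428. 301.]
cap 81 rect [504.7 -68.4] [34.5 28.4] 47.6 circ 504.5 -68.4 17.5 mean [505.6 -66.5  89. ]
cap 82 rect [573.9 -77.3] [32.5 29.7] 5.4 circ 574.1 -76.2 17.4 mean [575.9 -75.9  89.4]
cap 61 rect [398.6 266. ] [24.9 21.4] 8.3 circ 398.1 265.1 15.3 mean [399.8 266.7  83.4]
cap 81 rect [558.7 274.3] [22.8 21.9] 88.1 circ 558.7 274.1 13.7 mean [559.3 274.5  83.4]
side
orange 45 ctr [558.5 270.8] size [23.2 22.1] ang 80.5 z [78.5 82.9 85.5] px [216. 158.]
orange 57 ctr [398.3 262.2] size [20.7 21.2] ang 9.1 z [78.1 82.7 85.4] px [170. 187.]
dark 89 [518.9 414.7] [19.4 65.1] 76.0 z 81.1 [175. 144.]
cap 120 rect [504.9 -71.7] [30.  29.8] 43.7 circ 504.6 -71.0 16.3 mean [504.  -71.6  89.5]
cap 110 rect [574.4 -79.7] [31.3 28.4] 41.1 circ 574.4 -80.4 16.1 mean [574.  -81.   89.6]
cap 50 rect [399.8 262.3] [20.7 23.6] 0.3 circ 399.8 261.9 14.7 mean [399.3 262.5  83.3]
cap 40 rect [558.5 270.8] [23.2 22.1] 80.5 circ 558.9 271.8 14.4 mean [558.1 270.8  83.4]
plan [0.3544, -0.1748, -0.0495] -0.0 n 8
```

```bash
python3 -c "
from h import *
plan(400,264,240,1.42)"
```

```text
plan [0.3105, -0.2236, 0.0106] -0.0 n 8
```

Call:
move_arm([
  [0.31, -0.2236, 0.01, 0],
  [0.31, -0.2236, 0.01, 0],
  [0.31, -0.2236, 0.01, 0],
  [0.31, -0.2236, 0.01, 0],
  [0.31, -0.2236, 0.01, 0],
  [0.31, -0.2236, 0.01, 0],
  [0.31, -0.2236, 0.01, 0],
  [0.31, -0.2236, 0.01, 0],
  [0.31, -0.2236, 0.01, 0],
  [0.31, -0.2236, 0.01, 0],
  [0.31, -0.2236, 0.01, 0],
  [0.31, -0.2236, 0.01, 0],
])

```text
clock: 23.1
eef_pos: [400.9, 262.5, 241.4]
eef_rot: [-3.141, 0.0, 1.418]
wrist_force: [-0.3, -1.1, -0.2]
finger_gap: 55.2
finger_force: 0.0
```

```bash
cat >> h.py <<'E'
def body(c,near,lo=55,hi=64,rad=60):
    P=pts(c).reshape(-1,3); m=(P[:,2]>lo)&(P[:,2]<hi)&(np.hypot(P[:,0]-near[0],P[:,1]-near[1])<rad)
    q=P[m]; r=cv2.minAreaRect(q[:,:2].astype(np.float32)); print("body",m.sum(),np.round(r[0],1),np.round(r[1],1),round(r[2],1),np.round(np.median(q[:,2]),1))
E
python3 - <<'E'
from h import *
st(); c=cam("wrist"); cv2.imwrite("pics/w4.png",c["frame"]); cap(c,(400,264),81,95); body(c,(400,264)); cap(c,(559,273),81,95); body(c,(559,273)); dark(c,77,90,near=(521,417))
body(c,(521,417),57,63,90)
E
```

```text
t 23.1 [400.9 262.5 241.4] [-3.141  0.     1.418] F [-0.3 -1.1 -0.2] gap 55.2 0.0 j [ 0.5   0.11  1.66 -0.    1.37  0.66]
cap 452 rect [400.5 265.8] [21.8 22.5] 5.4 circ 400.4 266.2 14.2 mean [400.5 266.3  83.7]
body 2917 [400.5 265.8] [64.6 64.7] 5.5 59.9
cap 491 rect [559.8 274.4] [21.8 22. ] 84.3 circ 559.6 274.4 14.3 mean [559.2 274.8  83.7]
body 3069 [559.5 274.4] [64.8 65. ] 84.6 59.9
dark 723 [509.9 418.3] [13.5 46.6] 80.0 z 81.9 [369.   7.]
body 4965 [519.8 407.5] [ 44.7 137. ] 81.2 58.3
```

View pics/w4.png

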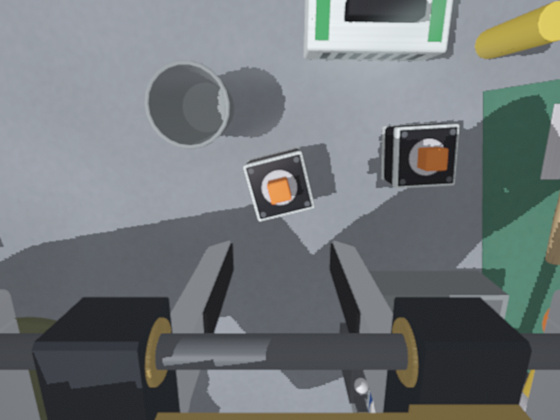

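Motor 1's coupling is at px (278,190), turned about 5.5°. Motor 2 is at px (432,158), turned -5.5°. The psu is at the top of the picture.

```bash
python3 -c "
from h import *
plan(400.5,265.5,65,1.667)"
```

```text
plan [0.0029, -0.0008, 0.1764] -0.249 n 4
```

Call:
move_arm([
  [0.003, -0.001, 0.04, -0.13],
  [0.003, -0.001, 0.08, -0.249],
  [0.003, -0.001, 0.12, -0.249],
  [0.003, -0.001, 0.15, -0.249],
  [0.003, -0.001, 0.168, -0.249],
  [0.003, -0.001, 0.176, -0.249],
  [0.003, -0.001, 0.176, -0.249],
  [0.003, -0.001, 0.176, -0.249],
])

```text
clock: 23.95
eef_pos: [400.4, 266.6, 66.5]
eef_rot: [3.14, -0.001, 1.668]
wrist_force: [-0.6, -0.4, 0.1]
finger_gap: 54.8
finger_force: 0.0
```

Call:
move_arm([
  [0, 0, 0, 0],
  [0, 0, 0, 0],
  [0, 0, 0, 0],
  [0, 0, 0, 0],
  [0, 0, 0, 0],
  [0, 0, -0.01, 0],
  [0, 0, -0.04, 0],
  [0, 0, -0.09, 0],
  [0, 0, -0.13, 0],
  [0, 0, -0.14, 0],
  [0, 0, -0.14, 0],
], jaw=0.0, squeeze=40)

```text
clock: 25.05
eef_pos: [400.1, 266.6, 206.5]
eef_rot: [3.14, -0.001, 1.669]
wrist_force: [0.1, -0.1, -4.2]
finger_gap: 21.7
finger_force: 39.9
```

Run:
```python
from h import *
st(); plan(515.1,3.0,206,1.422)
```

```text
t 25.1 [400.1 266.6 206.5] [ 3.140e+00 -1.000e-03  1.669e+00] F [ 0.1 -0.1 -4.2] gap 21.7 39.9 j [ 0.51  0.14  1.71 -0.    1.29  0.41]
plan [-0.2736, 0.0887, 0.0005] 0.247 n 6
```

Call:
move_arm([
  [-0.273, 0.0887, 0, 0.247],
  [-0.273, 0.0887, 0, 0.247],
  [-0.273, 0.0887, 0, 0.247],
  [-0.273, 0.0887, 0, 0.247],
  [-0.273, 0.0887, 0, 0.247],
  [-0.273, 0.0887, 0, 0.247],
  [-0.273, 0.0887, 0, 0.247],
  [-0.273, 0.0887, 0, 0.247],
  [-0.273, 0.0887, 0, 0.247],
  [-0.273, 0.0887, 0, 0.247],
])

```text
clock: 26.05
eef_pos: [514.4, 4.5, 205.0]
eef_rot: [-3.141, -0.0, 1.423]
wrist_force: [-0.0, -0.4, -3.2]
finger_gap: 21.8
finger_force: 40.0
```

Run:
```python
from h import *
st(); plan(515.1,3.8,72,1.422); c=cam("side"); cap(c,(504,-66),86,96,30);cap(c,(575,-76),86,96,30)
```

```text
t 26.1 [514.4   4.5 205. ] [-3.141 -0.     1.423] F [-0.  -0.4 -3.2] gap 21.8 40.0 j [-0.06  0.22  1.62  0.    1.3   0.08]
plan [-0.0005, 0.0009, 0.133] 0.001 n 3
cap 117 rect [505.  -71.3] [30.2 30.2] 11.6 circ 503.9 -70.3 16.7 mean [504.  -71.5  89.6]
cap 109 rect [574.  -80.3] [30.4 30.2] 64.3 circ 573.4 -80.7 17.7 mean [573.8 -80.8  89.7]
```

Call:
move_arm([
  [-0.0005, 0.0009, 0.05, 0],
  [-0.0005, 0.0009, 0.09, 0],
  [-0.0005, 0.0009, 0.112, 0],
  [-0.0005, 0.0009, 0.124, 0],
  [-0.0005, 0.0009, 0.13, 0],
  [-0.0005, 0.0009, 0.134, 0],
  [-0.0005, 0.0009, 0.134, 0],
  [-0.0005, 0.0009, 0.134, 0],
])

```text
clock: 26.9
eef_pos: [516.1, 2.9, 72.5]
eef_rot: [3.14, -0.0, 1.422]
wrist_force: [-0.1, -0.6, -3.8]
finger_gap: 21.7
finger_force: 40.0
```

Call:
move_arm([
  [0, 0, 0, 0],
  [0, 0, 0, 0],
  [0, 0, 0, 0],
  [0, 0, -0.02, 0],
  [0, 0, -0.06, 0],
  [0, 0, -0.11, 0],
  [0, 0, -0.15, 0],
  [0, 0, -0.15, 0],
  [0, 0, -0.15, 0],
], jaw=0.048)

```text
clock: 27.8
eef_pos: [515.7, 2.8, 221.9]
eef_rot: [3.14, -0.0, 1.422]
wrist_force: [0.0, -0.1, -0.8]
finger_gap: 47.8
finger_force: 0.0
```

Run:
```python
from h import *
st(); c=cam("wrist"); cap(c,(515,3),86,96,25); body(c,(515,3),64,71,50); cap(c,(504,-66),86,96,30)
plan(559.5,274.4,220,1.475)
```

```text
t 27.8 [515.7   2.8 221.9] [ 3.14  -0.     1.422] F [ 0.  -0.1 -0.8] gap 47.8 0.0 j [-0.07  0.21  1.6  -0.    1.34  0.08]
cap 535 rect [517.6   4.2] [22.4 21.9] 81.9 circ 517.7 4.4 14.3 mean [517.9   4.6  89.6]
body 3811 [508.  -4.] [83.6 80.7] 81.4 65.9
cap 721 rect [506.4 -67.3] [30.9 30.2] 82.0 circ 505.7 -67.8 16.1 mean [506.3 -66.9  89.6]
plan [0.2751, 0.0034, 0.0007] -0.053 n 6
```

Call:
move_arm([
  [0.275, 0.0034, 0, -0.053],
  [0.275, 0.0034, 0, -0.053],
  [0.275, 0.0034, 0, -0.053],
  [0.275, 0.0034, 0, -0.053],
  [0.275, 0.0034, 0, -0.053],
  [0.275, 0.0034, 0, -0.053],
  [0.275, 0.0034, 0, -0.053],
  [0.275, 0.0034, 0, -0.053],
  [0.275, 0.0034, 0, -0.053],
])

```text
clock: 28.75
eef_pos: [559.7, 273.2, 220.8]
eef_rot: [-3.14, 0.001, 1.474]
wrist_force: [0.4, -0.1, 0.5]
finger_gap: 48.0
finger_force: 0.0
```

Run:
```python
from h import *
st(); c=cam("wrist"); cap(c,(559,274),81,95); body(c,(559,274)); plan(559.5,274.4,65,1.475)
```

```text
t 28.8 [559.7 273.2 220.8] [-3.140e+00  1.000e-03  1.474e+00] F [ 0.4 -0.1  0.5] gap 48.0 0.0 j [ 0.4   0.46  1.27 -0.    1.41  0.49]
cap 498 rect [559.8 274.9] [21.  21.4] 84.3 circ 560.2 274.7 14.3 mean [560.  275.2  83.7]
body 3284 [560.1 274.4] [65.2 64.8] 84.3 59.9
plan [0.0013, -0.0004, 0.1562] -0.001 n 4
```

Call:
move_arm([
  [0.0005, 0, 0.05, 0],
  [0.0005, 0, 0.1, 0],
  [0.0005, 0, 0.135, 0],
  [0.0005, 0, 0.15, 0],
  [0.0005, 0, 0.156, 0],
  [0.0005, 0, 0.156, 0],
  [0.0005, 0, 0.156, 0],
])

```text
clock: 29.5
eef_pos: [560.8, 275.0, 67.6]
eef_rot: [3.139, -0.001, 1.475]
wrist_force: [0.4, -0.1, 0.1]
finger_gap: 48.3
finger_force: 0.0
```

Call:
move_arm([
  [0, 0, 0, 0],
  [0, 0, 0, 0],
  [0, 0, 0, 0],
  [0, 0, 0, 0],
  [0, 0, 0, 0],
  [0, 0, -0.01, 0],
  [0, 0, -0.04, 0],
  [0, 0, -0.09, 0],
  [0, 0, -0.13, 0],
  [0, 0, -0.14, 0],
  [0, 0, -0.14, 0],
], jaw=0.0)

```text
clock: 30.6
eef_pos: [560.2, 274.9, 206.6]
eef_rot: [3.14, -0.001, 1.475]
wrist_force: [0.3, 0.9, -4.0]
finger_gap: 21.2
finger_force: 39.9
```

Run:
```python
from h import *
st(); plan(585.7,-7.0,206,1.422)
```

```text
t 30.6 [560.2 274.9 206.6] [ 3.140e+00 -1.000e-03  1.475e+00] F [ 0.3  0.9 -4. ] gap 21.2 39.9 j [ 0.4   0.46  1.29 -0.    1.38  0.49]
plan [-0.2781, 0.0524, 0.0004] 0.053 n 6
```

Call:
move_arm([
  [-0.278, 0.0524, 0, 0.053],
  [-0.278, 0.0524, 0, 0.053],
  [-0.278, 0.0524, 0, 0.053],
  [-0.278, 0.0524, 0, 0.053],
  [-0.278, 0.0524, 0, 0.053],
  [-0.278, 0.0524, 0, 0.053],
  [-0.278, 0.0524, 0, 0.053],
  [-0.278, 0.0524, 0, 0.053],
  [-0.278, 0.0524, 0, 0.053],
  [-0.278, 0.0524, 0, 0.053],
])

```text
clock: 31.6
eef_pos: [585.2, -5.8, 204.9]
eef_rot: [-3.141, -0.0, 1.423]
wrist_force: [-0.2, 0.8, -2.2]
finger_gap: 21.7
finger_force: 40.0
```

Run:
```python
from h import *
st(); plan(585.7,-7.0,73,1.422); c=cam("scene"); cap(c,(515,3),86,96,25);cap(c,(504,-66),86,96,25);cap(c,(575,-76),86,96,25)
```

```text
t 31.6 [585.2  -5.8 204.9] [-3.141 -0.     1.423] F [-0.2  0.8 -2.2] gap 21.7 40.0 j [-0.07  0.38  1.42  0.    1.35  0.07]
plan [-0.0011, 0.0009, 0.1319] 0.001 n 3
cap 55 rect [515.9   4. ] [24.2 22.6] 84.1 circ 517.9 4.8 14.6 mean [517.1   5.4  89.1]
cap none 0
cap 56 rect [580.6 -79.2] [35.5 19. ] 81.3 circ 576.9 -78.6 18.0 mean [580.3 -76.1  89.1]
```

Call:
move_arm([
  [-0.0005, 0.0003, 0.05, 0],
  [-0.0005, 0.0003, 0.09, 0],
  [-0.0005, 0.0003, 0.112, 0],
  [-0.0005, 0.0003, 0.124, 0],
  [-0.0005, 0.0003, 0.13, 0],
  [-0.0005, 0.0003, 0.133, 0],
  [-0.0005, 0.0003, 0.133, 0],
  [-0.0005, 0.0003, 0.133, 0],
])

```text
clock: 32.45
eef_pos: [586.1, -7.5, 73.7]
eef_rot: [3.14, -0.0, 1.422]
wrist_force: [-0.1, -0.1, -4.0]
finger_gap: 21.7
finger_force: 40.0
```

Call:
move_arm([
  [0, 0, 0, 0],
  [0, 0, 0, 0],
  [0, 0, 0, 0],
  [0, 0, -0.02, 0],
  [0, 0, -0.06, 0],
  [0, 0, -0.11, 0],
  [0, 0, -0.15, 0],
  [0, 0, -0.15, 0],
  [0, 0, -0.15, 0],
], jaw=0.048)

```text
clock: 33.35
eef_pos: [585.7, -7.5, 223.2]
eef_rot: [3.14, -0.0, 1.422]
wrist_force: [-0.3, -0.4, -1.1]
finger_gap: 48.0
finger_force: 0.0
```

Run:
```python
from h import *
st(); c=cam("wrist"); [cap(c,p,86,96,25) for p in((516,4),(586,-7),(505,-67),(575,-77))]
plan(520,412,230,1.43)
```

```text
t 33.4 [585.7  -7.5 223.2] [ 3.14  -0.     1.422] F [-0.3 -0.4 -1.1] gap 48.0 0.0 j [-0.08  0.37  1.39  0.    1.38  0.07]
cap 513 rect [517.9   4.8] [21.2 22.1] 81.2 circ 517.8 4.4 14.5 mean [518.4   4.9  89.7]
cap 526 rect [587.6  -6.5] [22.7 21.9] 81.1 circ 587.7 -6.0 14.2 mean [587.5  -5.9  89.6]
cap 168 rect [497.2 -61. ] [25.9  8.5] 54.0 circ 499.9 -63.0 13.0 mean [498.4 -60.7  89.6]
cap 717 rect [576.2 -76.7] [30.6 30.6] 50.7 circ 576.1 -77.1 15.9 mean [576.3 -76.1  89.7]
plan [0.4051, -0.1269, -0.008] -0.008 n 9
```

Call:
move_arm([
  [0.408, -0.127, -0.01, -1.57],
  [0.408, -0.127, -0.01, -1.57],
  [0.408, -0.127, -0.01, -1.57],
  [0.408, -0.127, -0.01, -1.57],
  [0.408, -0.127, -0.01, -1.57],
  [0.408, -0.127, -0.01, -1.57],
  [0.408, -0.127, -0.01, -1.57],
  [0.408, -0.127, -0.01, -1.57],
  [0.408, -0.127, -0.01, -1.57],
  [0.408, -0.127, -0.01, -1.57],
  [0.408, -0.127, -0.01, -1.57],
  [0.408, -0.127, -0.01, -1.57],
])

```text
clock: 34.6
eef_pos: [520.2, 414.8, 230.6]
eef_rot: [-3.14, -0.002, 2.993]
wrist_force: [-0.0, -0.9, -0.8]
finger_gap: 48.2
finger_force: 0.0
```

Run:
```python
from h import *
st(); c=cam("wrist"); cv2.imwrite("pics/w5.png",c["frame"]); dark(c,77,90,near=(521,417)); body(c,(521,417),56,61,90); cap(c,(521,417),80,90,60)
for n in("scene","side"): c=cam(n); cap(c,(521,417),79,90,60); body(c,(521,417),56,61,90)
```

```text
t 34.6 [520.2 414.8 230.6] [-3.140e+00 -2.000e-03  2.993e+00] F [-0.  -0.9 -0.8] gap 48.2 0.0 j [ 0.62  0.55  1.11 -0.    1.48 -0.8 ]
dark 986 [520.9 419.2] [15.8 69.2] 80.2 z 82.1 [285. 196.]
body 6626 [521.2 419.4] [ 67.5 137.4] 80.5 58.1
cap 1200 rect [521.1 419.3] [17.8 69.5] 80.3 circ 521.1 418.8 35.4 mean [520.4 419.4  82. ]
cap 242 rect [521.2 418.8] [18.9 71.4] 81.3 circ 521.0 417.8 36.5 mean [522.1 418.7  81.4]
body 1191 [521.1 419.6] [ 69.4 138.9] 80.5 57.7
cap 94 rect [520.6 416.4] [21.4 69.3] 81.1 circ 520.5 416.1 35.4 mean [519.6 415.3  81.4]
body 395 [520.4 414.1] [ 70.  136.4] 80.3 57.8
```

View pics/w5.png

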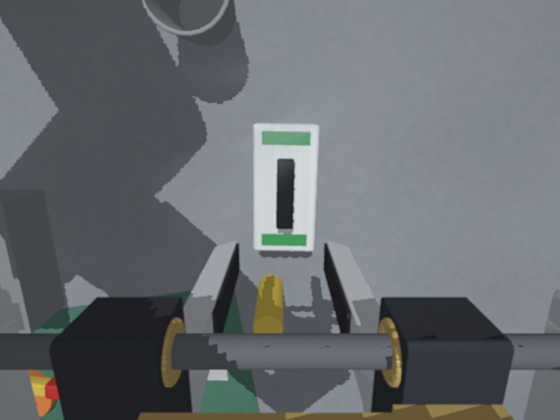

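The psu is at px (286,187), square to the gripper within about 1°, with its rib at the middle. The glue stick at px (268,300) is well clear.

```bash
python3 -c "
from h import *
plan(521,418.8,62,2.974)"
```

```text
plan [0.0, 0.0044, 0.1698] 0.015 n 4
```

Call:
move_arm([
  [0, 0.0042, 0.05, 0.015],
  [0, 0.0042, 0.1, 0.015],
  [0, 0.0042, 0.14, 0.015],
  [0, 0.0042, 0.16, 0.015],
  [0, 0.0042, 0.168, 0.015],
  [0, 0.0042, 0.169, 0.015],
  [0, 0.0042, 0.169, 0.015],
  [0, 0.0042, 0.169, 0.015],
])

```text
clock: 35.55
eef_pos: [521.8, 419.4, 65.3]
eef_rot: [3.14, 0.002, 2.976]
wrist_force: [0.3, -0.8, -1.2]
finger_gap: 48.2
finger_force: 0.0
```

Call:
move_arm([
  [0, 0, 0, 0],
  [0, 0, 0, 0],
  [0, 0, 0, 0],
  [0, 0, 0, 0],
  [0, 0, 0, 0],
  [0, 0, -0.01, 0],
  [0, 0, -0.04, 0],
  [0, 0, -0.09, 0],
  [0, 0, -0.13, 0],
  [0, 0, -0.15, 0],
  [0, 0, -0.15, 0],
], jaw=0.0, squeeze=58)

```text
clock: 36.65
eef_pos: [521.8, 419.6, 217.2]
eef_rot: [3.138, 0.004, 2.977]
wrist_force: [-0.3, 1.0, -6.0]
finger_gap: 17.9
finger_force: 58.0
```

Run:
```python
from h import *
st(); plan(560.4,67.5,214,2.993); c=cam("wrist"); cap(c,(521,417),212,250,60); body(c,(521,417),190,220,90)
```

```text
t 36.6 [521.8 419.6 217.2] [3.138 0.004 2.977] F [-0.3  1.  -6. ] gap 17.9 58.0 j [ 0.62  0.57  1.12  0.    1.45 -0.78]
plan [-0.0958, -0.341, 0.0022] -0.016 n 8
cap 9492 rect [519.4 420.9] [ 65.7 115.5] 80.6 circ 519.7 417.3 58.8 mean [508.5 421.9 226.2]
body 13626 [515.5 421.5] [ 68.1 124.1] 80.5 211.7
```

Call:
move_arm([
  [-0.0965, -0.34, 0, -0.016],
  [-0.0965, -0.34, 0, -0.016],
  [-0.0965, -0.34, 0, -0.016],
  [-0.0965, -0.34, 0, -0.016],
  [-0.0965, -0.34, 0, -0.016],
  [-0.0965, -0.34, 0, -0.016],
  [-0.0965, -0.34, 0, -0.016],
  [-0.0965, -0.34, 0, -0.016],
  [-0.0965, -0.34, 0, -0.016],
  [-0.0965, -0.34, 0, -0.016],
  [-0.0965, -0.34, 0, -0.016],
  [-0.0965, -0.34, 0, -0.016],
])

```text
clock: 37.9
eef_pos: [560.4, 68.8, 213.2]
eef_rot: [-3.142, -0.001, 2.994]
wrist_force: [-1.0, 0.6, -6.1]
finger_gap: 17.4
finger_force: 58.0
```

Run:
```python
from h import *
st(); plan(561.2,68.1,71.5,2.993)
for n in("scene","side","wrist"):
    c=cam(n); print(n); [cap(c,p,86,96,25) for p in((516,4),(586,-7))]; box(c)
```

```text
t 37.9 [560.4  68.8 213.2] [-3.142e+00 -1.000e-03  2.994e+00] F [-1.   0.6 -6.1] gap 17.4 58.0 j [ 0.06  0.33  1.47  0.    1.35 -1.37]
plan [-0.001, -0.0006, 0.1417] 0.001 n 3
scene
cap none 0
cap 52 rect [586.7  -6.2] [23.3 20.1] 83.8 circ 585.8 -7.4 13.7 mean [586.9  -4.8  89.3]
box dev (local frame of 549,-2,-8.5deg): {'x-': (np.int64(69), np.float64(-1.65), np.float64(-1.5), 64.1), 'x+': (np.int64(61), np.float64(-1.0), np.float64(0.72), 64.3), 'y-': (np.int64(52), np.float64(0.1), np.float64(0.26), 63.8), 'y+': (np.int64(139), np.float64(0.44), np.float64(0.29), 64.2)}
side
cap 68 rect [516.1   0.9] [22.4 21.2] 77.8 circ 515.3 0.1 13.6 mean [5.156e+02 5.000e-01 8.940e+01]
cap 64 rect [585.7  -9.7] [23.3 21.9] 84.3 circ 586.3 -9.3 14.3 mean [585.  -10.   89.5]
box dev (local frame of 549,-2,-8.5deg): {'x-': (np.int64(128), np.float64(1.02), np.float64(-0.16), 64.3), 'x+': (np.int64(108), np.float64(-0.52), np.float64(0.11), 64.4), 'y-': (np.int64(199), np.float64(-0.46), np.float64(0.01), 64.3), 'y+': (np.int64(115), np.float64(-3.36), np.float64(-0.75), 64.2)}
wrist
cap 607 rect [517.    4.5] [22.  21.7] 81.4 circ 517.0 4.3 14.6 mean [516.7   4.9  89.7]
cap 526 rect [586.7  -6.2] [22.4 22.3] 81.7 circ 586.8 -6.1 14.4 mean [586.3  -5.7  89.6]
box dev (local frame of 549,-2,-8.5deg): {'x-': (np.int64(1006), np.float64(0.91), np.float64(-0.11), 65.0), 'x+': (np.int64(451), np.float64(0.13), np.float64(-0.24), 64.6), 'y-': (np.int64(1080), np.float64(1.4), np.float64(-0.19), 64.5)}
```

Call:
move_arm([
  [-0.0008, 0, 0.04, 0.001],
  [-0.0008, 0, 0.07, 0.001],
  [-0.0008, 0, 0.085, 0.001],
  [-0.0008, 0, 0.1, 0.001],
  [-0.0008, 0, 0.1, 0.001],
])

```text
clock: 38.55
eef_pos: [560.4, 67.8, 111.7]
eef_rot: [-3.141, -0.003, 2.992]
wrist_force: [0.1, -0.2, -4.8]
finger_gap: 17.6
finger_force: 58.0
```

Run:
```python
from h import *
st(); plan(561.2,68.1,71.5,2.993)
```

```text
t 38.5 [560.4  67.8 111.7] [-3.141e+00 -3.000e-03  2.992e+00] F [ 0.1 -0.2 -4.8] gap 17.6 58.0 j [ 0.06  0.43  1.58  0.    1.14 -1.37]
plan [-0.0008, 0.0004, 0.0402] -0.001 n 1
```

Call:
move_arm([
  [0, 0.0003, 0.015, 0],
  [0, 0.0003, 0.028, 0],
  [0, 0.0003, 0.036, 0],
  [0, 0.0003, 0.04, 0],
  [0, 0.0003, 0.041, 0],
  [0, 0.0003, 0.041, 0],
])

```text
clock: 39.15
eef_pos: [561.7, 68.0, 73.0]
eef_rot: [3.141, 0.001, 2.992]
wrist_force: [-0.1, -0.8, -6.0]
finger_gap: 17.7
finger_force: 58.0
```

Run:
```python
from h import *
st()
```

```text
t 39.1 [561.7  68.   73. ] [3.141e+00 1.000e-03 2.992e+00] F [-0.1 -0.8 -6. ] gap 17.7 58.0 j [ 0.06  0.48  1.61  0.    1.06 -1.37]
```

Call:
move_arm([
  [0, 0, 0.001, 0],
  [0, 0, 0.002, 0],
  [0, 0, 0.002, 0],
  [0, 0, 0.002, 0],
])

```text
clock: 39.55
eef_pos: [561.5, 68.0, 70.7]
eef_rot: [3.142, 0.0, 2.992]
wrist_force: [-0.5, 0.6, -6.2]
finger_gap: 17.4
finger_force: 58.0
```

Call:
move_arm([
  [0, 0, 0, 0],
  [0, 0, 0, 0],
  [0, 0, 0, 0],
  [0, 0, -0.02, 0],
  [0, 0, -0.06, 0],
  [0, 0, -0.11, 0],
  [0, 0, -0.16, 0],
  [0, 0, -0.2, 0],
  [0, 0, -0.2, 0],
  [0, 0, -0.2, 0],
], jaw=0.048)

```text
clock: 40.55
eef_pos: [561.6, 68.0, 271.1]
eef_rot: [3.141, 0.002, 2.992]
wrist_force: [-0.1, 0.0, -0.6]
finger_gap: 48.2
finger_force: 0.0
```

Run:
```python
from h import *
st(); c=cam("wrist"); cv2.imwrite("pics/w6.png",c["frame"]); [cap(c,p,85,96,25) for p in((516,4),(586,-7),(505,-67),(575,-77))]; cap(c,(561,68),84,96,45); cap(c,(495,-407),84,95,30); box(c); show(c,"yellow",98,120); show(c,"red",98,120)
c=cam("scene"); cap(c,(495,-407),84,95,30); c=cam("side"); cap(c,(495,-410),84,95,30)
plan(695.5,156.5,200,1.287)
```

```text
t 40.5 [561.6  68.  271.1] [3.141e+00 2.000e-03 2.992e+00] F [-0.1  0.  -0.6] gap 48.2 0.0 j [ 0.06  0.29  1.38  0.    1.47 -1.37]
cap 437 rect [516.6   4.5] [22.1 21.2] 80.6 circ 517.0 5.0 14.3 mean [516.5   5.1  89.6]
cap 387 rect [586.4  -5.9] [21.9 21.9] 80.3 circ 586.7 -5.8 14.2 mean [586.2  -5.4  89.5]
cap 720 rect [505.2 -67.2] [31.4 30.6] 81.2 circ 505.2 -67.5 16.1 mean [505.2 -66.7  89.6]
cap 626 rect [575.3 -76.6] [31.  30.3] 78.3 circ 575.6 -76.8 15.9 mean [574.7 -75.9  89.5]
cap 1009 rect [561.6  69.1] [17.2 69.4] 81.8 circ 561.5 68.8 35.3 mean [560.6  69.5  87.9]
cap none 0
box dev (local frame of 549,-2,-8.5deg): {'x-': (np.int64(642), np.float64(0.96), np.float64(-0.12), 65.1), 'x+': (np.int64(768), np.float64(-0.75), np.float64(0.88), 64.5), 'y-': (np.int64(769), np.float64(1.43), np.float64(-0.16), 64.5), 'y+': (np.int64(1026), np.float64(-2.46), np.float64(0.05), 64.5)}
red 258 ctr [692.  165.9] size [18.9 24.6] ang 13.8 z [103.4 112.1 114.5] px [383. 292.]
cap 27 rect [ 479.8 -418.3] [14.4 27.2] 65.0 circ 478.5 -420.9 13.6 mean [ 479.2 -421.2   86.9]
cap 85 rect [ 479.4 -426.4] [14.2 26.6] 49.2 circ 477.7 -428.4 13.3 mean [ 479.2 -427.6   88.6]
plan [-0.1199, 0.1077, 0.0688] 1.705 n 12
```

View pics/w6.png

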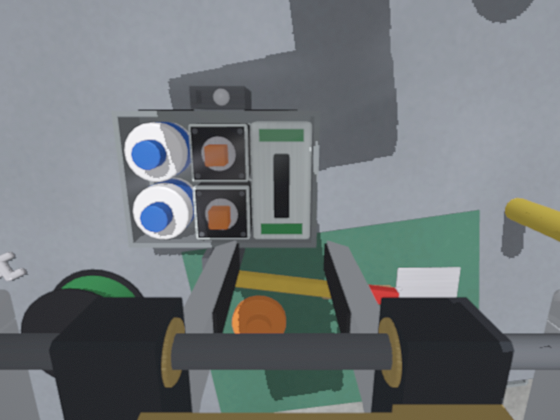

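All five spares stand in the box with level tops: jars at px (155,155) and (162,212), motors at (218,152) and (220,212), psu at (281,182). The spent jar seems to have been knocked though, since its cap is no longer at (495,-407), so I check it.

Run:
```python
from h import *
for n in("scene","side"):
    c=cam(n); cap(c,(470,-425),78,95,50); show(c,"brown",15,75,20)
    if n=="side": cv2.imwrite("pics/s7.png",cv2.resize(c["frame"][270:410,300:510],None,fx=3,fy=3))
plan(475,-420,270,1.42)
```

```text
cap 72 rect [ 472.9 -431.4] [35.4 32.2] 26.1 circ 472.1 -431.0 20.2 mean [ 476.5 -427.9   85.9]
brown 376 ctr [ 478.4 -425.4] size [60.8 62.9] ang 67.5 z [16.8 48.5 67.2] px [201. 149.]
brown 29 ctr [521.7   7.7] size [14.8 29.2] ang 32.9 z [65.6 70.3 74.2] px [287. 210.]
brown 32 ctr [592.3  -7.3] size [17.2 31.7] ang 18.1 z [65.9 70.5 74.9] px [263. 220.]
brown 320 ctr [772.5   1.2] size [63.8 65.3] ang 13.8 z [15.2 24.1 32. ] px [206. 274.]
cap 280 rect [ 473.3 -434.1] [30.9 30.5] 8.4 circ 474.0 -433.7 16.2 mean [ 471.5 -434.3   87.6]
brown 213 ctr [771.7   0.9] size [72.6 58.7] ang 53.8 z [15.1 22.  31.7] px [339. 182.]
brown 33 ctr [582.5  -2.3] size [21.5 37.9] ang 5.6 z [63.3 70.4 74.7] px [295. 205.]
brown 36 ctr [512.5   7.2] size [19.3 38.4] ang 8.3 z [65.2 69.9 74.5] px [273. 218.]
brown 1095 ctr [ 472.1 -434.2] size [64.8 65.1] ang 0.1 z [16.6 63.2 67.2] px [421. 357.]
plan [0.0124, -0.4953, -0.0003] 1.572 n 11
```

View pics/s7.png

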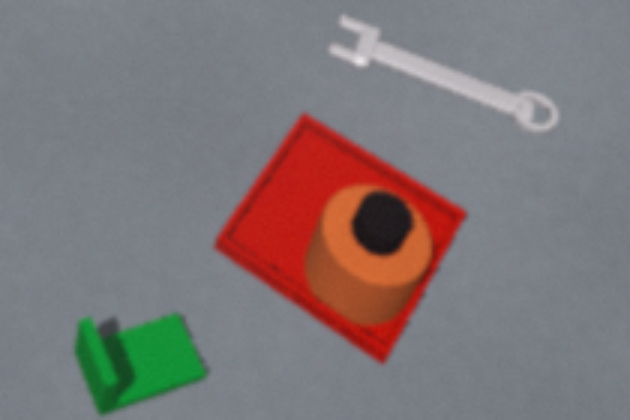

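The crop shows the spent jar (cap px (383,222)) standing upright but pushed into the tray's near corner. I'll regrasp it and re-centre it.

Call:
move_arm([
  [0.0124, -0.495, 0, 1.572],
  [0.0124, -0.495, 0, 1.572],
  [0.0124, -0.495, 0, 1.572],
  [0.0124, -0.495, 0, 1.572],
  [0.0124, -0.495, 0, 1.572],
  [0.0124, -0.495, 0, 1.572],
  [0.0124, -0.495, 0, 1.572],
  [0.0124, -0.495, 0, 1.572],
  [0.0124, -0.495, 0, 1.572],
  [0.0124, -0.495, 0, 1.572],
  [0.0124, -0.495, 0, 1.572],
  [0.0124, -0.495, 0, 1.572],
], jaw=0.055)

```text
clock: 42.0
eef_pos: [474.7, -420.5, 269.2]
eef_rot: [-3.14, -0.001, 1.417]
wrist_force: [-0.3, 0.2, -0.7]
finger_gap: 55.0
finger_force: 0.0
```

Call:
move_arm([
  [0, 0, 0, 0],
  [0, 0, 0, 0],
  [0, 0, 0, 0],
])

```text
clock: 42.3
eef_pos: [475.7, -418.9, 270.9]
eef_rot: [3.141, 0.0, 1.422]
wrist_force: [0.7, 0.2, -0.5]
finger_gap: 55.4
finger_force: 0.0
```

Run:
```python
from h import *
st(); c=cam("wrist"); cap(c,(473,-432),85,95,35); body(c,(473,-432),55,70,45)
P=pts(c).reshape(-1,3); hsv=cv2.cvtColor(c["frame"],cv2.COLOR_BGR2HSV).reshape(-1,3)
m=(P[:,2]>1)&(P[:,2]<20)&((hsv[:,0]<4)|(hsv[:,0]>172))&(hsv[:,1]>150)&(np.hypot(P[:,0]-495,P[:,1]+408)<110); print("tray",cv2.minAreaRect(P[m,:2].astype(np.float32)))
plan(473,-431.5,70,1.42)
```

```text
t 42.3 [ 475.7 -418.9  270.9] [3.141 0.    1.422] F [ 0.7  0.2 -0.5] gap 55.4 0.0 j [-0.78  0.46  1.16  0.    1.53 -0.63]
cap 624 rect [ 475.8 -431.3] [30.6 30.8] 53.8 circ 475.8 -431.7 15.8 mean [ 475.8 -431.    88.8]
body 1712 [ 475.5 -430.8] [64.  64.7] 82.6 64.8
tray ((495.25933837890625, -408.20867919921875), (117.7688217163086, 116.6328353881836), 4.248940944671631)
plan [-0.0127, -0.0009, 0.2009] 0.002 n 5
```

Flat (top at 88.8), at (475.5,-431.2). I grasp it there.

Call:
move_arm([
  [-0.0125, 0.001, 0.05, 0],
  [-0.0125, 0.001, 0.1, 0],
  [-0.0125, 0.001, 0.15, 0],
  [-0.0125, 0.001, 0.18, 0],
  [-0.0125, 0.001, 0.195, 0],
  [-0.0125, 0.001, 0.2, 0],
  [-0.0125, 0.001, 0.2, 0],
  [-0.0125, 0.001, 0.2, 0],
])

```text
clock: 43.15
eef_pos: [475.1, -432.8, 72.6]
eef_rot: [3.139, 0.002, 1.42]
wrist_force: [0.5, 0.2, 0.2]
finger_gap: 55.1
finger_force: 0.0
```

Call:
move_arm([
  [0, 0, 0, 0],
  [0, 0, 0, 0],
  [0, 0, 0, 0],
  [0, 0, 0, 0],
  [0, 0, -0.005, 0],
  [0, 0, -0.015, 0],
  [0.012, 0.01, -0.015, 0],
  [0.025, 0.016, -0.015, 0],
  [0.025, 0.016, -0.015, 0],
  [0.025, 0.016, -0.008, 0],
  [0.025, 0.016, 0, 0],
  [0.025, 0.016, 0, 0],
], jaw=0.0, squeeze=30)

```text
clock: 44.35
eef_pos: [493.5, -409.9, 69.5]
eef_rot: [-3.141, -0.001, 1.419]
wrist_force: [-0.4, -0.1, -3.0]
finger_gap: 31.2
finger_force: 30.0
```

Call:
move_arm([
  [0, 0, 0, 0],
  [0, 0, 0, 0],
  [0, 0, 0, 0],
  [0, 0, -0.02, 0],
  [0, 0, -0.06, 0],
  [0, 0, -0.11, 0],
  [0, 0, -0.16, 0],
  [0, 0, -0.2, 0],
  [0, 0, -0.2, 0],
  [0, 0, -0.2, 0],
  [0, 0, -0.2, 0],
], jaw=0.05)

```text
clock: 45.45
eef_pos: [493.7, -409.6, 269.0]
eef_rot: [-3.14, -0.001, 1.42]
wrist_force: [-0.1, 0.4, 0.4]
finger_gap: 50.3
finger_force: 0.0
```

Run:
```python
from h import *
st(); c=cam("wrist"); cap(c,(495,-408),85,95,35)
for n in("scene","side"):
    c=cam(n); cap(c,(495,-409),85,95,35); show(c,"red",98,120)
plan(640,60,270,1.289)
```

```text
t 45.5 [ 493.7 -409.6  269. ] [-3.14e+00 -1.00e-03  1.42e+00] F [-0.1  0.4  0.4] gap 50.3 0.0 j [-0.75  0.48  1.13 -0.    1.53 -0.6 ]
cap 649 rect [ 495.6 -408.7] [30.9 30.6] 81.8 circ 495.1 -409.1 16.0 mean [ 495.3 -408.4   88.7]
cap 52 rect [ 492.7 -408.7] [28.9 29.8] 44.6 circ 493.4 -408.1 16.4 mean [ 494.5 -407.2   88.2]
red 186 ctr [696.6 157.5] size [48.4 16.7] ang 75.0 z [101.4 111.7 114.9] px [276. 265.]
cap 222 rect [ 492.9 -411.5] [30.6 30.5] 41.9 circ 492.9 -411.4 16.1 mean [ 492.  -411.3   88.6]
plan [0.4863, 0.0739, -0.0003] 0.131 n 10
```

Call:
move_arm([
  [0.486, 0.074, 0, 0.131],
  [0.486, 0.074, 0, 0.131],
  [0.486, 0.074, 0, 0.131],
  [0.486, 0.074, 0, 0.131],
  [0.486, 0.074, 0, 0.131],
  [0.486, 0.074, 0, 0.131],
  [0.486, 0.074, 0, 0.131],
  [0.486, 0.074, 0, 0.131],
  [0.486, 0.074, 0, 0.131],
  [0.486, 0.074, 0, 0.131],
  [0.486, 0.074, 0, 0.131],
  [0.486, 0.074, 0, 0.131],
])

```text
clock: 46.8
eef_pos: [640.2, 60.1, 269.6]
eef_rot: [-3.14, 0.001, 1.29]
wrist_force: [-0.1, -0.1, 0.0]
finger_gap: 50.1
finger_force: 0.0
```

Run:
```python
from h import *
st(); plan(696,156.5,180,1.289)
```

```text
t 46.8 [640.2  60.1 269.6] [-3.14e+00  1.00e-03  1.29e+00] F [-0.1 -0.1  0. ] gap 50.1 0.0 j [ 0.04  0.48  1.12 -0.    1.54  0.32]
plan [0.1081, 0.0271, 0.0895] 0.001 n 3
```

Call:
move_arm([
  [0.108, 0.027, 0.04, 0],
  [0.108, 0.027, 0.09, 0],
  [0.108, 0.027, 0.09, 0],
  [0.108, 0.027, 0.09, 0],
  [0.108, 0.027, 0.09, 0],
  [0.108, 0.027, 0.09, 0],
])

```text
clock: 47.4
eef_pos: [696.8, 154.1, 182.8]
eef_rot: [3.139, -0.001, 1.287]
wrist_force: [0.2, -0.5, 0.4]
finger_gap: 50.1
finger_force: 0.0
```

Run:
```python
from h import *
st(); c=cam("wrist"); show(c,"red",100,120); show(c,"yellow",100,120); plan(696,156.5,91,1.289)
```

```text
t 47.4 [696.8 154.1 182.8] [ 3.139e+00 -1.000e-03  1.287e+00] F [ 0.2 -0.5  0.4] gap 50.1 0.0 j [ 0.17  0.7   0.99 -0.    1.45  0.45]
red 1237 ctr [696.8 157.3] size [49.  16.4] ang 74.1 z [110.2 112.8 114.3] px [279. 217.]
plan [0.0019, -0.0017, 0.0921] -0.002 n 2
```

```bash
python3 -c "
from h import *
plan(692.3,142.9,91,1.292)"
```

```text
plan [-0.0121, -0.0014, 0.0921] -0.005 n 2
```

Call:
move_arm([
  [-0.012, -0.0014, 0.03, -0.005],
  [-0.012, -0.0014, 0.06, -0.005],
  [-0.012, -0.0014, 0.08, -0.005],
  [-0.012, -0.0014, 0.09, -0.005],
  [-0.012, -0.0014, 0.09, -0.005],
  [-0.012, -0.0014, 0.09, -0.005],
])

```text
clock: 48.05
eef_pos: [692.3, 144.3, 92.6]
eef_rot: [3.139, -0.001, 1.293]
wrist_force: [-0.3, 0.2, -0.2]
finger_gap: 50.0
finger_force: 0.0
```

Call:
move_arm([
  [0, 0, 0, 0],
  [0, 0, 0, 0],
  [0, 0, 0, 0],
  [0, 0, 0, 0],
  [0, 0, 0, 0],
], jaw=0.0, squeeze=25)

```text
clock: 48.55
eef_pos: [691.6, 144.6, 90.8]
eef_rot: [3.141, -0.0, 1.294]
wrist_force: [-0.2, -0.1, 1.4]
finger_gap: 17.9
finger_force: 25.0
```

Run:
```python
from h import *
st()
hx=np.array([646.8,-15.8]); s=manip.read_state(); p=s["eef_pos"]; Rt=R.from_euler("xyz",s["eef_rot"]).as_matrix(); v=p[:2]-hx
th=np.pi-.149-np.arctan2(v[1],v[0]); print("r",np.hypot(*v),"theta",th)
for k in range(1,13):
    a=(th-.2)*k/12; w=hx+np.array([[np.cos(a),-np.sin(a)],[np.sin(a),np.cos(a)]])@v
    d=Rt.T@np.array([*(w-p[:2]),0]); print([round(float(d[0])/1000,4),round(float(d[1])/1000,4),0,round(float(-a),3)],end=", ")
```

```text
t 48.5 [691.6 144.6  90.8] [ 3.141 -0.     1.294] F [-0.2 -0.1  1.4] gap 17.9 25.0 j [ 0.15  0.75  1.12 -0.    1.27  0.43]
r 166.54387123796624 theta 1.6943364820216822
[-0.0014, -0.0207, 0, -0.125], [-0.0053, -0.041, 0, -0.249], [-0.0118, -0.0607, 0, -0.374], [-0.0206, -0.0795, 0, -0.498], [-0.0317, -0.097, 0, -0.623], [-0.0449, -0.113, 0, -0.747], [-0.0599, -0.1272, 0, -0.872], [-0.0766, -0.1395, 0, -0.996], [-0.0948, -0.1495, 0, -1.121], [-0.114, -0.1573, 0, -1.245], [-0.134, -0.1626, 0, -1.37], [-0.1545, -0.1654, 0, -1.494],
```

Call:
move_arm([
  [-0.0014, -0.0207, 0, -0.125],
  [-0.0053, -0.041, 0, -0.249],
  [-0.0118, -0.0607, 0, -0.374],
  [-0.0206, -0.0795, 0, -0.498],
  [-0.0317, -0.097, 0, -0.623],
  [-0.0449, -0.113, 0, -0.747],
  [-0.0599, -0.1272, 0, -0.872],
  [-0.0766, -0.1395, 0, -0.996],
  [-0.0948, -0.1495, 0, -1.121],
  [-0.114, -0.1573, 0, -1.245],
  [-0.134, -0.1626, 0, -1.37],
  [-0.1545, -0.1654, 0, -1.494],
])

```text
clock: 49.75
eef_pos: [488.1, 41.4, 90.6]
eef_rot: [-3.141, -0.004, 2.793]
wrist_force: [-7.7, 1.9, 6.5]
finger_gap: 17.6
finger_force: 25.0
```

Run:
```python
from h import *
st()
hx=np.array([646.8,-15.8]); s=manip.read_state(); p=s["eef_pos"]; Rt=R.from_euler("xyz",s["eef_rot"]).as_matrix(); v=p[:2]-hx
th=np.pi-.149-np.arctan2(v[1],v[0]); print("r",np.hypot(*v),"theta",th)
for a in (.03,.06,.09,.12,.15,.18,.2,.21,.215):
    w=hx+np.array([[np.cos(a),-np.sin(a)],[np.sin(a),np.cos(a)]])@v
    d=Rt.T@np.array([*(w-p[:2]),0]); print([round(float(d[0])/1000,4),round(float(d[1])/1000,4),0,round(float(-a),3)],end=", ")
```

```text
t 49.8 [488.1  41.4  90.6] [-3.141 -0.004  2.793] F [-7.7  1.9  6.5] gap 17.6 25.0 j [ 0.01  0.3   1.81  0.    1.04 -1.21]
r 168.6405878296599 theta 0.19680724944314587
[-0.0001, -0.0051, 0, -0.03], [-0.0003, -0.0101, 0, -0.06], [-0.0007, -0.0152, 0, -0.09], [-0.0013, -0.0202, 0, -0.12], [-0.002, -0.0252, 0, -0.15], [-0.0028, -0.0302, 0, -0.18], [-0.0034, -0.0335, 0, -0.2], [-0.0038, -0.0351, 0, -0.21], [-0.004, -0.036, 0, -0.215],
```

Call:
move_arm([
  [-0.0001, -0.0051, 0, -0.03],
  [-0.0003, -0.0101, 0, -0.06],
  [-0.0007, -0.0152, 0, -0.09],
  [-0.0013, -0.0202, 0, -0.12],
  [-0.002, -0.0252, 0, -0.15],
  [-0.0028, -0.0302, 0, -0.18],
  [-0.0034, -0.0335, 0, -0.2],
  [-0.0034, -0.0335, 0, -0.2],
  [-0.0034, -0.0335, 0, -0.2],
])

```text
clock: 50.65
eef_pos: [479.7, 8.9, 90.5]
eef_rot: [-3.141, -0.005, 2.988]
wrist_force: [-17.5, 2.6, 10.2]
finger_gap: 18.0
finger_force: 25.0
```

Run:
```python
from h import *
st(); s=manip.read_state(); v=s["eef_pos"][:2]-[646.8,-15.8]; print("r",np.hypot(*v),"theta",np.pi-.149-np.arctan2(v[1],v[0]))
for n in("scene","side","wrist"):
    c=cam(n)
    for col in("yellow","red"):
        for q,r,px in blobs(c,col,108,117,60):
            l=cv2.fitLine(q[:,:2].astype(np.float32),cv2.DIST_HUBER,0,.01,.01).ravel(); print(n,col,len(q),"dir deg",np.degrees(np.arctan2(l[1],l[0])),l[2:])
```

```text
t 50.6 [479.7   8.9  90.5] [-3.141 -0.005  2.988] F [-17.5   2.6  10.2] gap 18.0 25.0 j [-0.06  0.28  1.83  0.    1.03 -1.48]
r 168.8827268692206 theta -0.0025072713888469877
scene yellow 235 dir deg -8.68152 [ 5.6617126e+02 -5.2570003e-01]
side yellow 93 dir deg -6.508306 [603.6268   -15.779253]
side red 75 dir deg 0.29966596 [457.68765    8.721293]
wrist red 3142 dir deg -8.795584 [467.03192   11.576419]
```

Call:
move_arm([
  [0, 0, 0, 0],
  [0, 0, 0, 0],
  [0, 0, 0, 0],
  [0, 0, -0.02, 0],
  [0, 0, -0.06, 0],
  [0, 0, -0.11, 0],
  [0, 0, -0.16, 0],
  [0, 0, -0.19, 0],
  [0, 0, -0.19, 0],
  [0, 0, -0.19, 0],
  [0, 0, -0.19, 0],
], jaw=0.036)

```text
clock: 51.9
eef_pos: [481.5, 8.6, 279.2]
eef_rot: [-3.141, -0.002, 2.988]
wrist_force: [0.3, 0.2, -0.7]
finger_gap: 36.0
finger_force: 0.0
```

Run:
```python
from h import *
st()
for n in("wrist","scene","side"):
    c=cam(n); print(n); box(c)
    Q=np.vstack([q for col in("yellow","red") for q,r,px in blobs(c,col,109,117,30) if np.hypot(*(q[:,:2].mean(0)-[549,0]))<130])
    l=cv2.fitLine(Q[:,:2].astype(np.float32),cv2.DIST_HUBER,0,.01,.01).ravel(); a=np.radians(-8.5); e=Q[:,:2]-[550.1,-1.2]
    print("dir",np.degrees(np.arctan2(l[1],l[0])),"local y at grip end/hinge end",[round(float(np.median((e@[-np.sin(a),np.cos(a)])[k])),1) for k in (e@[np.cos(a),np.sin(a)]<-60,e@[np.cos(a),np.sin(a)]>30) if k.any()])
    if n=="wrist":
        cv2.imwrite("pics/w8.png",c["frame"]); [cap(c,p,85,96,25) for p in((505,-67),(575,-77))]; cap(c,(561,68),84,96,45)
    cap(c,(495,-409),85,95,35)
```

```text
t 51.9 [481.5   8.6 279.2] [-3.141e+00 -2.000e-03  2.988e+00] F [ 0.3  0.2 -0.7] gap 36.0 0.0 j [-0.06  0.1   1.59 -0.    1.45 -1.48]
wrist
box dev (local frame of 549,-2,-8.5deg): {'x-': (np.int64(650), np.float64(0.7), np.float64(-0.14), 64.9), 'x+': (np.int64(176), np.float64(-0.7), np.float64(1.09), 64.6), 'y-': (np.int64(588), np.float64(1.25), np.float64(-0.32), 64.7), 'y+': (np.int64(877), np.float64(-2.29), np.float64(0.02), 64.5)}
dir -22.79143 local y at grip end/hinge end [1.5]
cap 593 rect [505.  -67.3] [30.7 30.5] 71.2 circ 505.2 -67.6 15.9 mean [504.5 -67.2  89.6]
cap 99 rect [568.6 -87. ] [ 7.5 26.2] 56.5 circ 570.5 -84.2 13.1 mean [568.2 -85.9  89.4]
cap 634 rect [560.9  69.3] [18.2 68.4] 82.0 circ 561.2 69.5 34.9 mean [552.   71.4  87.9]
cap none 0
scene
box dev (local frame of 549,-2,-8.5deg): {'x-': (np.int64(102), np.float64(0.27), np.float64(0.01), 64.3), 'x+': (np.int64(127), np.float64(-0.92), np.float64(0.68), 63.9), 'y-': (np.int64(71), np.float64(1.11), np.float64(-0.3), 64.3), 'y+': (np.int64(209), np.float64(-1.93), np.float64(0.2), 63.9)}
dir -8.566267 local y at grip end/hinge end [2.7]
cap 49 rect [ 494.2 -409.1] [31.8 27. ] 53.9 circ 495.1 -409.3 16.7 mean [ 494.3 -407.9   87.9]
side
box dev (local frame of 549,-2,-8.5deg): {'x-': (np.int64(134), np.float64(0.91), np.float64(-0.21), 64.3), 'x+': (np.int64(109), np.float64(-1.39), np.float64(0.75), 64.3), 'y-': (np.int64(201), np.float64(-0.56), np.float64(-0.38), 64.5), 'y+': (np.int64(126), np.float64(-3.56), np.float64(-0.15), 64.1)}
dir -8.972973 local y at grip end/hinge end [-4.5, -5.6]
cap 223 rect [ 492.7 -411.4] [30.8 30.6] 43.3 circ 493.4 -411.4 16.1 mean [ 492.3 -411.7   88.5]
```

View pics/w8.png

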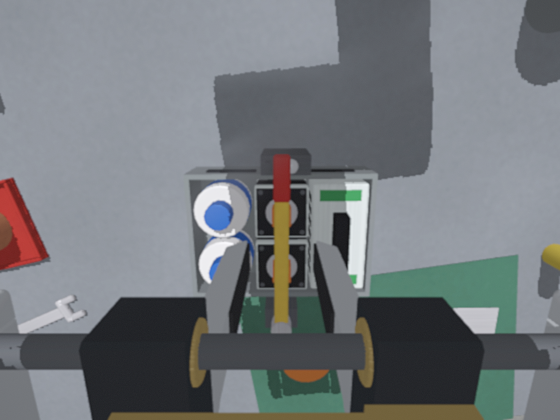

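The bar lies across the box with its grip at px (282,178) over the catch block at (286,160), but part of the detent ball shows at its right edge. I measure the bar against the catch and box in the same view.

Run:
```python
from h import *
a=np.radians(-8.5); ex=np.array([np.cos(a),np.sin(a)]); ey=np.array([-np.sin(a),np.cos(a)])
for n in("wrist","side","scene"):
    c=cam(n); P=pts(c); hsv=cv2.cvtColor(c["frame"],cv2.COLOR_BGR2HSV)
    e=P[...,:2]-[550.1,-1.2]; lx=e@ex; ly=e@ey; z=P[...,2]
    m=(lx<-82)&(lx>-106)&(abs(ly)<40)&(z>80)&(z<88); print(n,"catch y",np.percentile(ly[m],[2,98]),"x",np.percentile(lx[m],[2,98]),m.sum())
    b=(lx<-82)&(lx>-106)&(abs(ly)<40)&(z>88)&(z<107)&(hsv[...,1]<90); print(" ball",b.sum(),np.round(np.median(lx[b]),1),np.round(np.percentile(ly[b],[5,50,95]),1)) if b.any() else 0
    for x0 in(-100,-80,-60,-30,0,30,60):
        g=(lx>x0-6)&(lx<x0+6)&(abs(ly)<25)&(z>108)&(z<118)&(hsv[...,1]>120)
        if g.sum()>5: print("  bar x",x0,"y",np.round(np.percentile(ly[g],[3,97]),1),round(float(np.percentile(ly[g],[3,97]).mean()),1))
    if n=="wrist": cv2.imwrite("pics/w9.png",cv2.resize(c["frame"][140:220,230:340],None,fx=6,fy=6,interpolation=cv2.INTER_CUBIC))
```

```text
wrist catch y [-21.51318658  33.14430108] x [-103.78126375  -82.40546419] 477
 ball 115 -94.5 [-13.7  13.3  17.8]
  bar x -100 y [-6.6  8.8] 1.1
  bar x -80 y [-6.8  8.8] 1.0
  bar x -60 y [-7.   9.1] 1.0
  bar x -30 y [-6.3  7.7] 0.7
  bar x 0 y [-6.7  7.7] 0.5
  bar x 30 y [-7.   7.7] 0.3
  bar x 60 y [-7.3  6.5] -0.4
side catch y [-25.70534916  29.85409527] x [-104.16357455  -83.05786418] 100
 ball 33 -94.6 [-19.9 -17.9 -13.4]
  bar x -100 y [-12.8   3.5] -4.6
  bar x -80 y [-11.3   4.8] -3.2
  bar x -60 y [-10.8   3.4] -3.7
  bar x -30 y [-10.7   3.3] -3.7
  bar x 0 y [-10.6   3.8] -3.4
  bar x 30 y [-11.6   3.9] -3.9
  bar x 60 y [-11.4   3.2] -4.1
scene catch y [-5.05667703 33.76932392] x [-104.75025348  -82.78387434] 83
 ball 33 -92.5 [-1.  12.9 17.6]
  bar x -100 y [-5.5  9.3] 1.9
  bar x -80 y [-5.4 10.8] 2.7
  bar x -60 y [-6.3  8.9] 1.3
  bar x -30 y [-4.5  8.7] 2.1
  bar x 0 y [-5.6  9. ] 1.7
  bar x 30 y [-3.8  8.3] 2.3
  bar x 60 y [-6.1  6.6] 0.3
```

View pics/w9.png

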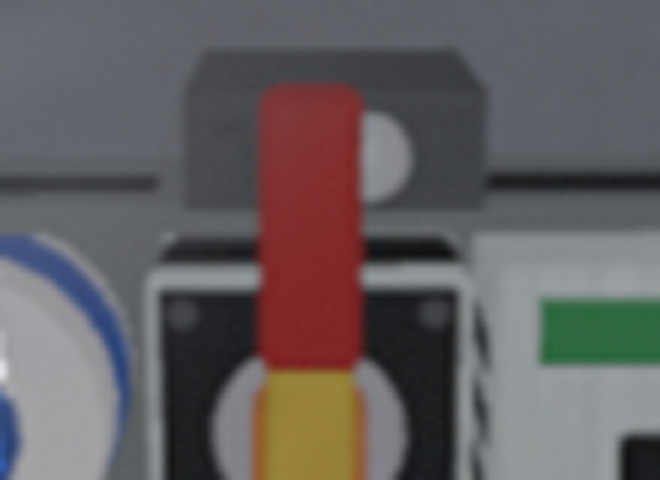

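The crop shows the ball (px (385,157)) on the +y side of the catch, with its centre just past the grip's edge, so the bar has passed over it. I pinch once more and nudge it gently to confirm it's seated.

Call:
move_arm([
  [0, 0, 0.05, 0],
  [0, 0, 0.1, 0],
  [0, 0, 0.15, 0],
  [0, 0, 0.178, 0],
  [0, 0, 0.188, 0],
  [0, 0, 0.188, 0],
  [0, 0, 0.188, 0],
])

```text
clock: 52.9
eef_pos: [482.7, 8.6, 94.1]
eef_rot: [3.141, 0.002, 2.988]
wrist_force: [0.5, -0.4, -0.7]
finger_gap: 35.8
finger_force: 0.0
```

Call:
move_arm([
  [0, 0, 0, 0],
  [0, 0, 0, 0],
  [0, 0, 0, 0],
  [0, 0, 0, 0],
  [0, 0, 0, 0],
], jaw=0.0, squeeze=15)

```text
clock: 53.4
eef_pos: [482.2, 8.6, 93.4]
eef_rot: [3.141, 0.001, 2.988]
wrist_force: [-0.7, -0.7, 5.9]
finger_gap: 17.8
finger_force: 15.0
```

Call:
move_arm([
  [0, -0.001, 0, -0.006],
  [0, -0.002, 0, -0.012],
  [0, -0.003, 0, -0.018],
  [0, -0.003, 0, -0.018],
  [0, -0.003, 0, -0.018],
])

```text
clock: 53.9
eef_pos: [482.0, 6.9, 93.4]
eef_rot: [3.139, 0.002, 3.006]
wrist_force: [0.7, 11.0, 5.8]
finger_gap: 17.7
finger_force: 15.0
```

The bar meets a firm stop (11 N), so it is at its closed limit. I release and do a last check.

Call:
move_arm([
  [0, 0, 0, 0],
  [0, 0, 0, 0],
  [0, 0, 0, 0],
  [0, 0, -0.02, 0],
  [0, 0, -0.06, 0],
  [0, 0, -0.11, 0],
  [0, 0, -0.16, 0],
  [0, 0, -0.19, 0],
  [0, 0, -0.19, 0],
  [0, 0, -0.19, 0],
  [0, 0, -0.19, 0],
], jaw=0.036)

```text
clock: 55.0
eef_pos: [480.9, 5.6, 281.1]
eef_rot: [-3.141, -0.002, 3.006]
wrist_force: [0.4, -0.1, -0.3]
finger_gap: 36.1
finger_force: 0.0
```

Run:
```python
from h import *
st()
a=np.radians(-8.5); ex=np.array([np.cos(a),np.sin(a)]); ey=np.array([-np.sin(a),np.cos(a)])
c=cam("wrist"); P=pts(c); hsv=cv2.cvtColor(c["frame"],cv2.COLOR_BGR2HSV); e=P[...,:2]-[550.1,-1.2]; lx=e@ex; ly=e@ey; z=P[...,2]
for x0 in(-100,-60,0,60):
    g=(lx>x0-6)&(lx<x0+6)&(abs(ly)<25)&(z>108)&(z<118)&(hsv[...,1]>120); print("bar",x0,np.percentile(ly[g],[3,97]).mean().round(1))
cap(c,(505,-67),85,96,25); cap(c,(561,68),84,96,45)
c=cam("side"); cap(c,(575,-79),85,96,25); cap(c,(494,-410),85,95,35); cv2.imwrite("pics/s10.png",c["frame"])
```

```text
t 55.0 [480.9   5.6 281.1] [-3.141e+00 -2.000e-03  3.006e+00] F [ 0.4 -0.1 -0.3] gap 36.1 0.0 j [-0.06  0.1   1.59 -0.    1.46 -1.5 ]
bar -100 -0.5
bar -60 -1.0
bar 0 -0.3
bar 60 -0.7
cap 587 rect [505.  -67.6] [30.8 30.6] 81.8 circ 505.1 -67.7 15.9 mean [504.5 -67.2  89.7]
cap 650 rect [560.5  69.5] [18.  67.9] 82.1 circ 560.7 69.8 34.5 mean [552.6  71.2  87.9]
cap 114 rect [574.9 -80.5] [30.8 29.4] 28.4 circ 575.3 -79.6 16.9 mean [573.5 -80.9  89.2]
cap 226 rect [ 492.8 -411.4] [30.9 30.7] 34.2 circ 492.9 -411.0 16.4 mean [ 492.2 -411.5   88.4]
```

View pics/s10.png

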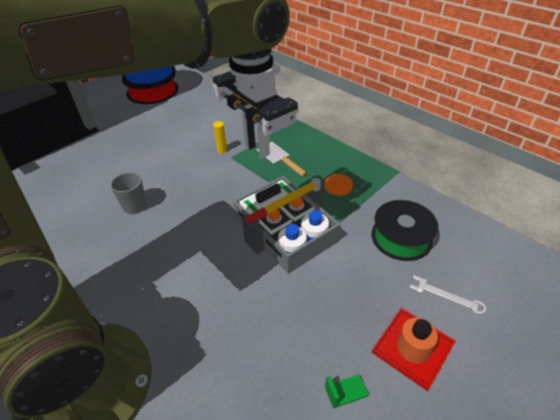

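The view shows the box packed with the bar across it (px (290,200)), the spent jar centred in the tray at (418,340), and the other bench items where they started. The bar now sits straight along the box's middle, so I hand in.

```bash
python3 -c "
from cell import manip
print(manip.sign_off())"
```

```text
the job is handed in; nothing more can be done
None
```

The job is handed in at about 55 s: all five spares stand flat in the box, the keeper bar is closed against its stop, and the spent jar is back in the middle of the returns tray after a knock pushed it into a corner.

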